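# Batch the steel balls through the hopper for weighing

## Task

With its gate shut, fill the hopper with all the steel balls: tip the ones in the divided tray out through the gap in their corner, keeping the two nuts in the other bay, and add those waiting on the rack; the tray goes back flat on the bench. Stand the tin from the scale under the end of the chute, draw the hopper's slide gate up until it hits its end stop so that every ball runs into the tin, then push the gate fully down again and set the tin with all the balls upright on the middle of the scale. Leave the springs and the wood offcut alone.

Things in the scene. Friction and masses are not known exactly. Their poses are not given: they have to be found in the camera images.
- hopper: fixed plywood and sheet metal feed hopper. Origin on the bench under its middle, z up; its chute runs out to its -x. Smooth and slippery inside: a trough 64 mm wide slopes 8.5 degrees down from the back wall (x = 82 mm) to the gate (x = -76) and on as an open chute. Legs within x -75 to 85, y -72 to 72; nothing stands under the chute beyond x = -75
- chute_lip (a point): middle of the chute's lower end, on its floor: 62 mm above the bench, at hopper x = -195 mm; the chute's underside there is 57 mm above the bench, its sides rise to 97 mm above the bench, it is 72 mm wide outside
- hopper_mouth (a point): centre of the hopper's open mouth, at its rim, 165 mm above the bench. The mouth measures 148 mm (hopper x) by 150 mm (hopper y); its two sides slope in to the trough
- chute_drop (a point): point on the bench 50 mm beyond the chute's lip: a tin centred here, with its axes parallel to the hopper's, reaches 15 mm under the lip and catches the balls
- gate (a joint): upright slide gate between hopper trough and chute: 0 m = fully down (shut), 0.055 m = fully drawn up against its end stop (a hard stop). It takes about 6 N to lift and 3 N to push down, and stays where it is left
- gate_handle (a point): centre of the gate's dark wooden handle bar: 64 mm long along the hopper's y, 14 mm thick along the hopper's x, 22 mm high; 202 mm above the bench when shut, rising with the gate; taken from above, nothing else of the hopper is higher than 195 mm
- scale: fixed bench scale, steel platform 220 x 220 mm with a plywood board 200 x 200 mm on it, whose top is 68 mm above the bench; origin on the bench under its centre
- scale_top (a point): centre of the top of the scale's plywood board
- tin: loose open steel tin 130 (x) by 120 (y) mm, walls 42 mm high and 3 mm thick, 0.22 kg, with a fixed bail across its middle: a wooden bar along y, 12 mm thick (x), 18 mm high, its centre 128 mm above the tin's underside. Same either way round. Origin at the centre of its underside. Starts on the scale
- tray: loose wooden tray 150 (x) by 130 (y) mm, 0.25 kg, at widely varying yaw; origin at the centre of its underside. Floor 4 mm, walls 24 mm high, 4 mm thick; a wall along x at y = 0 parts the ball bay (-y) from the nut bay (+y), whose rim gap is in the -x end, by the +y side. In the middle a square post 20 x 20 mm rises to 85 mm above the underside, to hold it by from above
- tray_gap (a point): middle of the ball bay's only rim gap, at the floor's edge (tray x = 75, y = -42, z = 4 mm): 42 mm wide along y, with a 1.5 mm sill, in the tray's +x end at the corner with the -y side. With this corner lowest (30 degrees from +x towards -y), tipped 40 to 45 degrees, only the ball bay empties
- rack: fixed wooden strip 42 (x) by 166 (y) mm, 12 mm high, with three shallow square pockets in a row along y, 56 mm apart, the middle one at the centre, each rimmed by edges 4 mm high (to 16 mm above the bench). Origin under its centre
- ball1: polished steel ball, rolls freely, 26 mm across, 72 g; origin at its centre. If present, starts in the tray's ball bay (the -y bay) with its centre 17 mm above the tray's underside; may be absent (None)
- ball2: polished steel ball, rolls freely, 26 mm across, 72 g; origin at its centre. If present, starts in the tray's ball bay (the -y bay) with its centre 17 mm above the tray's underside; may be absent (None)
- ball3: polished steel ball, rolls freely, 26 mm across, 72 g; origin at its centre. If present, starts in the tray's ball bay (the -y bay) with its centre 17 mm above the tray's underside; may be absent (None)
- ball4: polished steel ball, rolls freely, 26 mm across, 72 g; origin at its centre. If present, starts in the tray's ball bay (the -y bay) with its centre 17 mm above the tray's underside; may be absent (None)
- ball5: polished steel ball, rolls freely, 26 mm across, 72 g; origin at its centre. If present, starts in a pocket of the rack, its centre 25 mm above the bench; may be absent (None)
- ball6: polished steel ball, rolls freely, 26 mm across, 72 g; origin at its centre. If present, starts in a pocket of the rack, its centre 25 mm above the bench; may be absent (None)
- ball7: polished steel ball, rolls freely, 26 mm across, 72 g; origin at its centre. If present, starts in a pocket of the rack, its centre 25 mm above the bench; may be absent (None)
- nut1: dark hexagon nut 27 mm over corners, 13 mm high, 35 g, in the tray's +y bay, to stay there; origin at the centre of its underside
- nut2: like nut1
- spring1: bystander: dark coil spring 31 mm wide, 48 mm high, standing on the bench; origin under its centre
- spring2: bystander: like spring1
- offcut: bystander: wood offcut 100 x 24 x 30 mm; origin under its centre
There are look-alikes about, which are no part of the job. What is shaped like the tin but orange, red or turquoise is not meant.

How it is judged:
By the outcome, as a careful person would: the job done as asked, in the order asked, and still so for the second after the job is handed in, with the robot touching nothing.
Of ball1, ball2, ball3, ball4 only 2 to 4 are there at a start; the rules pass over those that are not, and their reading is None.
Of ball5, ball6, ball7 only 2 to 3 are there at a start; the rules pass over those that are not, and their reading is None.
At some moment in a run one of tin may be knocked a few centimetres aside while the robot is not near it.
It also fails if it takes over 210 s, if anything falls off the work surface, if the arm or the gripper's body presses on something with over 40 N, if the wrist force passes 120 N, or if a joint passes its speed limit or range.

## Robot

A 7-joint arm with a two-finger parallel gripper is mounted at the origin on the work surface. World frame = base frame: x ahead of the robot, y to its left, z up, the work surface at z = 0. Lengths are in m, angles in rad, forces in N, time in s.
With the tool pointing down it reaches from about 0.425 to 0.875 m from the base axis. Payload 4.7 kg.
Tool frame: the origin (TCP) lies midway between the tips of the shut fingers; the grasp point (between the pads) lies 19 mm behind it; z points along the fingers, y is the direction in which the jaws open and shut (so a half turn about z gives the same grasp; the last joint's range is limited). The gripper opens to 87 mm and grips with 3 to 60 N. Pads are 19 mm wide; open, the fingers measure 117 mm over their backs; the gripper's body (75 mm by 190 mm) begins 51 mm behind the grasp point.
Start: joints at [1.146, 0.321, -0.07, 1.45, 0.023, 1.371, -0.057], TCP at [0.276, -0.588, 0.223] pointing down, gripper open.
Joint ranges: [-2.86, 2.86], [-0.3, 2.09], [-1.38, 1.24], [0.06, 2.45], [-1.56, 4.7], [0.09, 2.05], [-2.69, 2.69]. Speed limits (rad/s): [2.57, 2.57, 3.14, 3.14, 3.14, 3.14, 3.14].

## Interface

Orientations are given as a unit quaternion [x, y, z, w].
In Python, from plant import telemetry, read_camera, workorder gives the robot as it stands. The module is installed in compiled form; this text tells all that it offers.
- The arm moves only by the shell command python3 -m handwheel 'ROWS' [OPENING] [FORCE]. ROWS is JSON, a list of rows, each a list of 4 numbers: the shift along the tool's x, y, z scaled (see below), then the turn about the tool's z scaled (see below). In form: [[tx, ty, tz, turn], ...]. A call has 1 to 20 rows; each row shifts and turns the commanded pose from where the row before left it, along the tool's axes as they then stand; what a row does not reach is not made up. The controller multiplies each number of a shift by 0.5 m and each number of a turn by 120 degrees. A row lasts 1/10 s, in which the tool goes at most 50 mm and 8.59 degrees, less where a joint would pass 70% of its speed; a pose out of reach is approached as far as the arm can. A call with a number of a shift or a turn outside -1 to 1 is refused whole. A call with a gripper value outside its range is refused whole. OPENING is the opening, from -1 (shut) to 1 (fully open), so that 0 is half open, set as the call begins (- or left out, the last holds). The fingers move at their own pace and stop on an object; FORCE is the grip in N (left out, the last holds). Time passes only in rows, so rows that do not move let the fingers close. It gives the time, the measured TCP pose, the force and the opening at its end, in the units of the state.
- telemetry.get_state(): the state, without advancing time (a new reading comes with each control period).
- read_camera(name): name is "scene" or "top" or "wrist"; returns a dict with "color" (480x640x3 uint8, red, green, blue), "fx", "fy", "cx", "cy" (pixels), "view" (4x4, takes a point from world to camera coordinates). Camera axes: x right, y down, z forward; pixel columns grow to the right and rows downward; lengths in m; the calibration is good to about 2 mm. A picture is of the moment at which its call begins. There is no depth.
- workorder.close_job(): hands the job in, once; it reports no verdict.
The state is a dict: "time_s": time; "joint_pos": joint angles; "qd": joint speeds; "tau": joint torques, N m; "position": TCP position; "ee_rot": TCP orientation; "ft_force": force on the tool from outside, world axes, zero at the start; "moment": the same for the moment, N m; "opening": opening from 0.0 (shut) to 1.0 (fully open).
Only numpy, scipy, OpenCV 4.12 (cv2) and the standard library are available. Lean on these libraries where they do the work, as an engineer would, in place of code of your own. Each camera call takes 0.05 s, during which the arm holds its last target.

## Working session

There is one attempt and no reset: what is moved stays moved. The work goes in short steps, Python scripts to look and compute and a shell command to move; the robot and the scene stay as the last step left them, time stands still between calls to the robot, and variables do not carry over. Pictures are saved under pics/ and viewed, and the job is handed in when it is done.

```bash
mkdir -p pics; ls; cat > h.py <<'E'
import numpy as np, cv2
from plant import telemetry, read_camera
from scipy.spatial.transform import Rotation as R
def snap(n,fn):
    d=read_camera(n); cv2.imwrite('pics/'+fn,d['color'][:,:,::-1]); 
    np.savez('pics/'+fn+'.npz',**{k:np.array(v) for k,v in d.items()}); return d
def load(fn):
    return dict(np.load('pics/'+fn+'.npz'))
def ray(d,u,v,z):
    V=np.array(d['view']);Rm=V[:3,:3];t=V[:3,3];o=-Rm.T@t
    r=Rm.T@np.array([(u-d['cx'])/d['fx'],(v-d['cy'])/d['fy'],1]); s=(z-o[2])/r[2]; return o+s*r
def proj(d,p):
    V=np.array(d['view']);c=V[:3,:3]@np.array(p)+V[:3,3]; return np.array([d['fx']*c[0]/c[2]+d['cx'],d['fy']*c[1]/c[2]+d['cy']])
E
python3 - <<'E'
from h import *
s=telemetry.get_state(); print(s)
for n in ['scene','top','wrist']:
    d=snap(n,n+'0.png'); V=d['view'];print(n,d['fx'],d['cx'],d['cy'],(-V[:3,:3].T@V[:3,3]).round(3),V[:3,:3].round(2).tolist())
E
```

```text
pics
{'time_s': 0.0, 'joint_pos': array([ 1.1461255 ,  0.32184718, -0.07009023,  1.45166266,  0.022613  ,
        1.37080974, -0.05687   ]), 'qd': array([ 0.00101242, -0.00163803, -0.00073407,  0.00043333,  0.00022422,
        0.00154675, -0.00057752]), 'tau': array([-8.51415225e-04, -4.91293252e+01, -4.04530624e-01, -3.12525594e+01,
       -6.39201910e-02,  4.37994674e-02,  1.76368476e-04]), 'position': array([ 0.27585552, -0.5879486 ,  0.22145206]), 'ee_rot': array([ 9.76023515e-01,  2.17662943e-01, -2.64039660e-04, -9.33222764e-04]), 'ft_force': array([0.36038993, 0.6148277 , 0.06541368]), 'moment': array([ 0.02358801, -0.00486173,  0.02635851]), 'opening': 1.0031543082205743}
scene 493.11696821964637 325.8366274404298 238.50570775290606 [ 1.1   -0.507  1.114] [[0.48, 0.88, -0.0], [0.72, -0.39, -0.58], [-0.51, 0.28, -0.81]]
top 476.52208737623664 311.70652867933285 243.79558826906776 [ 0.287 -0.161  1.466] [[0.01, -1.0, 0.01], [-0.99, -0.01, -0.16], [0.16, -0.01, -0.99]]
wrist 355.4468439882844 318.41071850581784 239.8860760082516 [ 0.35  -0.553  0.384] [[0.43, -0.91, -0.0], [-0.86, -0.41, 0.3], [-0.27, -0.12, -0.96]]
```

View pics/top0.png

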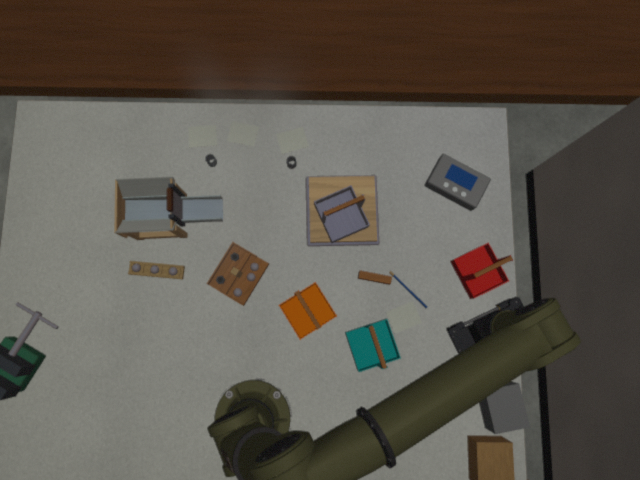

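View pics/scene0.png

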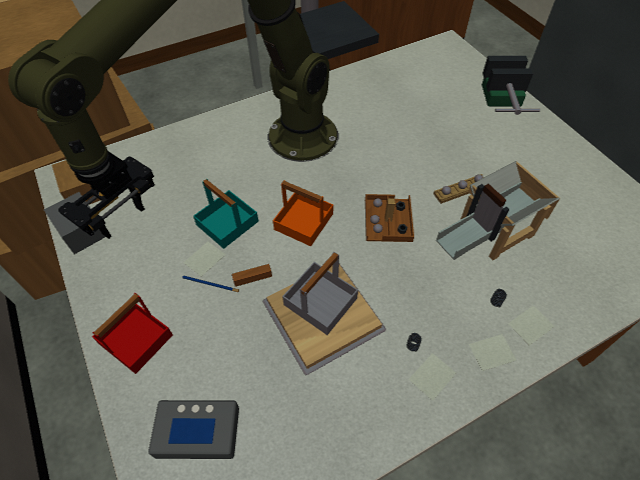

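View pics/wrist0.png

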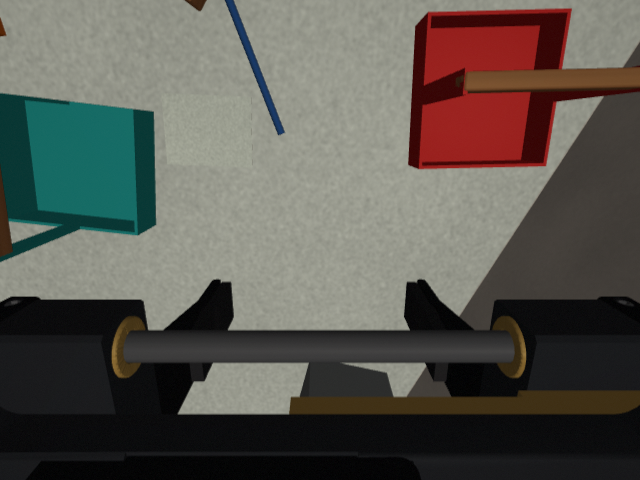

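```bash
python3 - <<'E'
from h import *
im=cv2.imread('pics/top0.png')
cv2.imwrite('pics/c1.png',cv2.resize(im[140:320,100:290],None,fx=4,fy=4,interpolation=cv2.INTER_CUBIC)[:, :760][:600] if 0 else cv2.resize(im[160:310,100:300],(800,600),interpolation=cv2.INTER_CUBIC))
cv2.imwrite('pics/c2.png',cv2.resize(im[150:300,270:470],(800,600),interpolation=cv2.INTER_CUBIC))
E
```

```text
(no output)
```

View pics/c1.png

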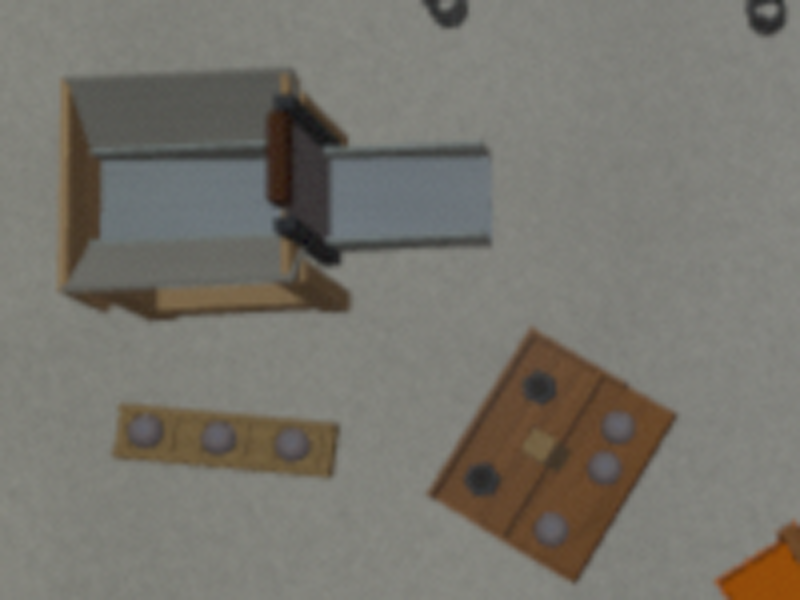

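View pics/c2.png

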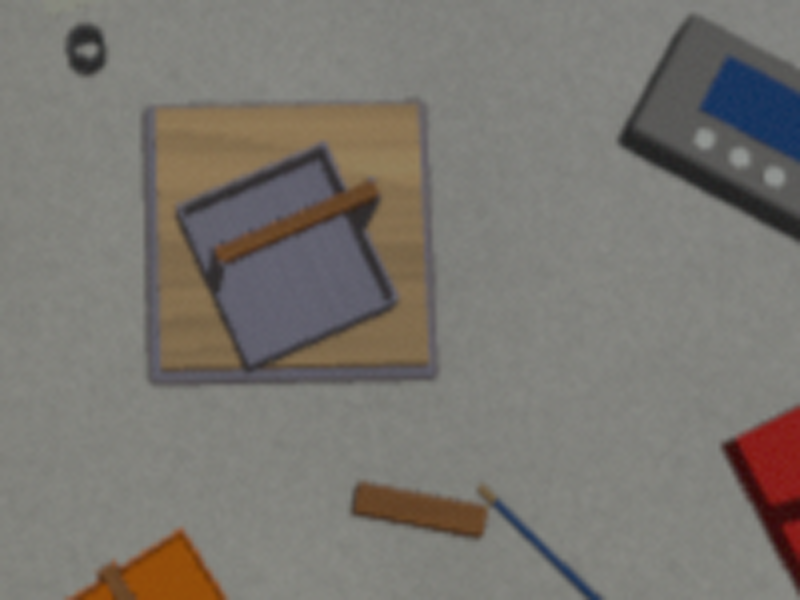

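```bash
python3 - <<'E'
from h import *
im=cv2.imread('pics/scene0.png')
cv2.imwrite('pics/c3.png',cv2.resize(im[180:260,355:455],(800,640),interpolation=cv2.INTER_CUBIC)[:600])
cv2.imwrite('pics/c4.png',cv2.resize(im[150:270,425:575],(750,600),interpolation=cv2.INTER_CUBIC))
d=load('top0.png')
P=lambda u,v,z,ox=100,oy=160: ray(d,ox+(u-1.5)/4,oy+(v-1.5)/4,z).round(4)
for n,u,v,z in [('lipL',490,148,.097),('lipR',490,244,.097),('rim bl',65,80,.165),('rim br',65,290,.165),('rim fl',285,70,.165),('rim fr',297,290,.165),('handle a',279,108,.213),('handle b',279,205,.213),
 ('rack1',145,430,.025),('rack2',218,437,.025),('rack3',292,443,.025),('tray t',532,330,.024),('tray r',676,415,.024),('tray b',577,581,.024),('tray l',432,495,.024),('post',541,444,.085),('b1',619,426,.017),('b2',604,468,.017),('b3',550,529,.017)]:
    print(n,P(u,v,z))
for n,u,v,z in [('sc',156,106,.068),('sc',422,103,.068),('sc',432,362,.068),('sc',158,370,.068),('tin',178,211,.11),('tin',323,146,.11),('tin',395,301,.11),('tin',248,369,.11),('bar',217,254,.205),('bar',376,190,.205)]:
    print(n,P(u,v,z,270,150))
E
```

```text
lipL [0.6435 0.0978 0.097 ]
lipR [0.5712 0.0948 0.097 ]
rim bl [0.6711 0.3859 0.165 ]
rim br [0.5208 0.3744 0.165 ]
rim fl [0.6805 0.2317 0.165 ]
rim fr [0.5229 0.2142 0.165 ]
handle a [0.6393 0.2197 0.213 ]
handle b [0.572  0.2158 0.213 ]
rack1 [0.439  0.3634 0.025 ]
rack2 [0.4344 0.3079 0.025 ]
rack3 [0.4305 0.2517 0.025 ]
tray t [0.5196 0.0736 0.024 ]
tray r [ 0.4555 -0.0383  0.024 ]
tray b [0.3293 0.0327 0.024 ]
tray l [0.3925 0.1442 0.024 ]
post [0.426 0.054 0.085]
b1 [0.4473 0.0056 0.017 ]
b2 [0.4151 0.016  0.017 ]
b3 [0.3683 0.0554 0.017 ]
sc [ 0.7186 -0.1567  0.068 ]
sc [ 0.7237 -0.3591  0.068 ]
sc [ 0.5239 -0.3646  0.068 ]
sc [ 0.5153 -0.1607  0.068 ]
tin [ 0.6264 -0.1739  0.11  ]
tin [ 0.6769 -0.28    0.11  ]
tin [ 0.5614 -0.3321  0.11  ]
tin [ 0.51   -0.2256  0.11  ]
bar [ 0.573  -0.1997  0.205 ]
bar [ 0.6191 -0.3077  0.205 ]
```

View pics/c3.png

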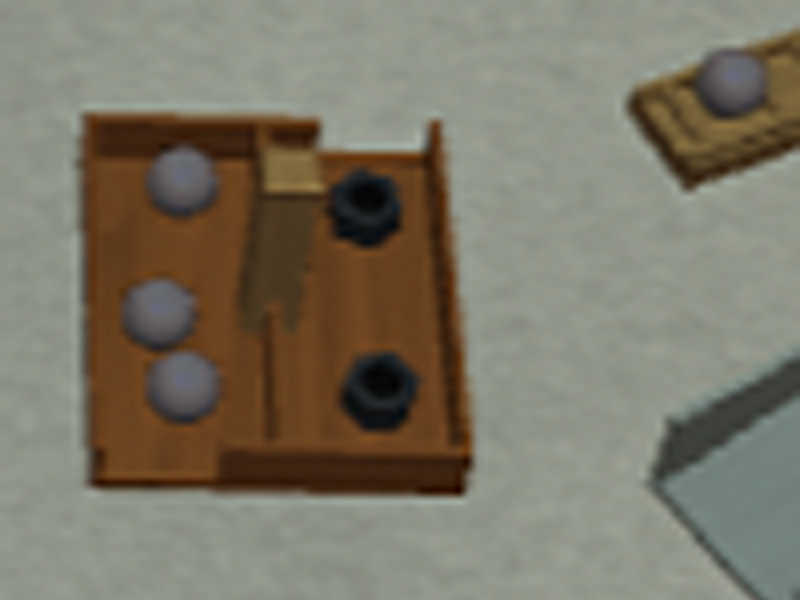

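View pics/c4.png

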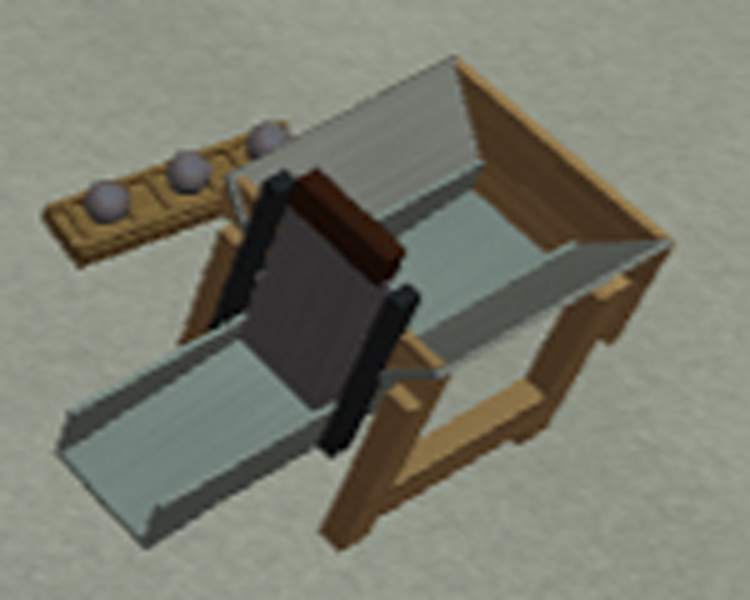

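```bash
python3 -m handwheel '[[0,0,0,-0.059],[0,0,0,-0.059],[0,0,0,-0.059],[0,0,0,-0.059],[0,0,0,-0.060],[0.09,0.001,0,0],[0.09,0.001,0,0],[0.09,0.001,0,0],[0.09,0.001,0,0],[0.09,0.001,0,0],[0.09,0.001,0,0],[0.09,0.001,0,0],[0.09,0.001,0,0],[0.09,0.001,0,0],[0.086,0.001,0,0],[0,0,0,0]]' 0.4 10
cat >> h.py <<'E'
def st():
    s=telemetry.get_state(); M=R.from_quat(s['ee_rot']).as_matrix()
    psi=np.degrees(np.arctan2(M[1,0],M[0,0])); 
    print('t %.1f pos %s psi %.2f tilt %.2f F %s M %s open %.3f'%(s['time_s'],s['position'].round(4),psi,np.degrees(np.arccos(-M[2,2])),s['ft_force'].round(1),s['moment'].round(2),s['opening']*.087),'q',s['joint_pos'].round(2))
    return s,M,psi
def go(x,y,z,psi_t=None):
    s,M,psi=st(); d=np.array([x,y,z])-s['position']; print('shift rows total',(M.T@d/.5).round(4), 'dist mm',(1000*np.linalg.norm(d)).round())
    if psi_t is not None:
        a=(psi-psi_t+180)%360-180; print('turn total',round(a/120,4)); c,s_=np.cos(np.radians(psi_t)),np.sin(np.radians(psi_t))
        print('shift if after turn',((np.array([d[0]*c+d[1]*s_,d[0]*s_-d[1]*c,-d[2]]))/.5).round(4))
E
python3 -c "
from h import *
go(.425,.0535,.21,60.6)"
```

```text
time_s: 1.75
position: [0.5031, -0.1925, 0.2227]
ee_rot: [0.86, 0.51, 0.002, -0.001]
ft_force: [0.2, 0.7, -0.5]
opening: 0.703
t 1.8 pos [ 0.5031 -0.1925  0.2227] psi 61.31 tilt 0.22 F [ 0.2  0.7 -0.5] M [-0.04 -0.06 -0.07] open 0.061 q [ 0.76  0.11 -0.47  1.71  0.05  1.33 -0.22]
shift rows total [ 0.3565 -0.3733  0.0268] dist mm 258.0
turn total 0.0059
shift if after turn [ 0.3519 -0.3777  0.0255]
```

```bash
python3 -m handwheel '[[0.059,-0.063,0.004,0.006],[0.059,-0.063,0.004,0],[0.059,-0.063,0.004,0],[0.059,-0.063,0.004,0],[0.059,-0.063,0.004,0],[0.059,-0.063,0.004,0],[0,0,0,0],[0,0,0,0]]'
python3 -c "
from h import *
go(.425,.0535,.05,60.6)
d=snap('wrist','w1.png');snap('top','t1.png')"
```

```text
time_s: 2.55
position: [0.4243, 0.0474, 0.2106]
ee_rot: [0.866, 0.5, -0.0, 0.001]
ft_force: [0.3, 0.2, 0.3]
opening: 0.699
t 2.5 pos [0.4243 0.0474 0.2106] psi 60.05 tilt 0.09 F [0.3 0.2 0.3] M [-0.09 -0.04 -0.  ] open 0.061 q [ 0.59 -0.16 -0.68  1.96 -0.1   1.31 -0.58]
shift rows total [ 0.0116 -0.0053  0.3212] dist mm 161.0
turn total -0.0046
shift if after turn [ 0.0113 -0.0049  0.3212]
```

View pics/w1.png

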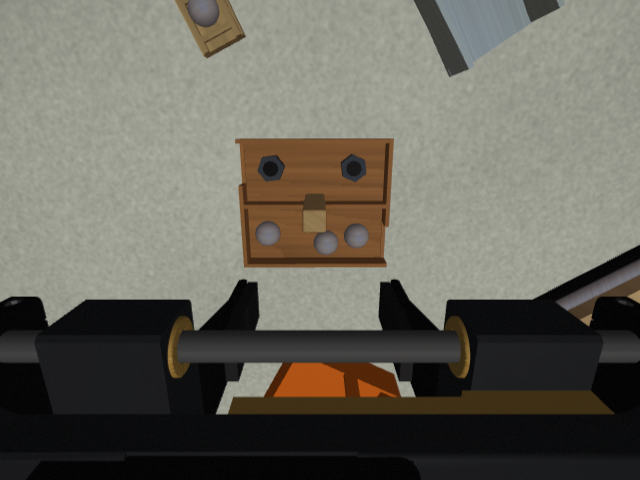

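```bash
python3 -c "
from h import *
d=load('w1.png')
p=[ray(d,*uv,.085) for uv in [(303.5,207),(327,207),(326,231.5),(303,231.5)]]; print(np.mean(p,0),[q.round(4) for q in p])
c=[ray(d,*uv,.024) for uv in [(393,139),(386,265.5),(245,266),(237,140)]]; print(np.mean(c,0),[q.round(4) for q in c])
"
```

```text
[0.42694413 0.05793474 0.085     ] [array([0.4241, 0.0717, 0.085 ]), array([0.4409, 0.062 , 0.085 ]), array([0.4298, 0.0442, 0.085 ]), array([0.413 , 0.0538, 0.085 ])]
[0.42611113 0.05675928 0.024     ] [array([0.522 , 0.0758, 0.024 ]), array([ 0.4587, -0.0354,  0.024 ]), array([0.3299, 0.0381, 0.024 ]), array([0.3938, 0.1486, 0.024 ])]
```

```bash
python3 -m handwheel '[[0.015,-0.005,0,-0.003],[0,0,0.05,0],[0,0,0.05,0],[0,0,0.05,0],[0,0,0.05,0],[0,0,0.05,0],[0,0,0.04,0],[0,0,0.03,0],[0,0,0,0]]'
python3 -c "
from h import *
go(.426,.0555,.05,60.4)"
python3 -m handwheel '[[0,0,0,0],[0,0,0,0],[0,0,0,0],[0,0,0,0],[0,0,0,0]]' -1 10
python3 -c "
from h import *
go(.426,.0555,.05,60.4)"
```

```text
time_s: 3.55
position: [0.4246, 0.0547, 0.0486]
ee_rot: [0.865, 0.502, -0.002, -0.002]
ft_force: [0.7, -0.5, -0.4]
opening: 0.704
t 3.5 pos [0.4246 0.0547 0.0486] psi 60.24 tilt 0.28 F [ 0.7 -0.5 -0.4] M [-0.03 -0.04  0.03] open 0.061 q [ 0.55  0.06 -0.75  2.15  0.05  0.95 -0.75]
shift rows total [ 0.0028  0.0017 -0.0029] dist mm 2.0
turn total -0.0013
shift if after turn [ 0.0028  0.0018 -0.0029]
time_s: 4.05
position: [0.4265, 0.055, 0.051]
ee_rot: [0.865, 0.502, 0.0, 0.0]
ft_force: [-0.2, 0.0, 0.0]
opening: 0.332
t 4.0 pos [0.4265 0.055  0.051 ] psi 60.30 tilt 0.06 F [-0.2  0.   0. ] M [-0.04 -0.05 -0.01] open 0.029 q [ 0.55  0.06 -0.75  2.14  0.05  0.95 -0.74]
shift rows total [ 0.0004 -0.0013  0.0019] dist mm 1.0
turn total -0.0008
shift if after turn [ 0.0004 -0.0013  0.0019]
```

```bash
python3 -m handwheel '[[0,0,0,0],[0,0,0,0],[0,0,0,0]]' -1 15
python3 -m handwheel '[[0,0,0,-0.02],[0,0,0,-0.034],[0,0,0,-0.034],[0,0,0,-0.034],[0,0,0,-0.034],[0,0,0,-0.034],[0,0,0,-0.034],[0,0,0,-0.034],[0,0,0,-0.034],[0,0,0,-0.034],[0,0,0,-0.034],[0,0,0,-0.034],[0,0,0,-0.034],[0,0,0,-0.034],[0,0,0,-0.034],[0,0,0,-0.034],[0,0,0,-0.034],[0,0,0,-0.02],[0,0,0,0],[0,0,0,0]]'
python3 -c "
from h import *
st();snap('wrist','w2.png')"
```

```text
time_s: 4.35
position: [0.4257, 0.0553, 0.0506]
ee_rot: [0.865, 0.502, -0.0, -0.0]
ft_force: [-2.6, 1.2, 4.3]
opening: 0.228
time_s: 6.35
position: [0.4267, 0.0549, 0.0507]
ee_rot: [0.42, 0.908, 0.0, 0.001]
ft_force: [1.4, -1.0, 1.1]
opening: 0.226
t 6.3 pos [0.4267 0.0549 0.0507] psi 130.35 tilt 0.07 F [ 1.4 -1.   1.1] M [-0.13 -0.24  0.11] open 0.020 q [ 0.61  0.07 -0.81  2.14  0.06  0.95  0.47]
```

View pics/w2.png

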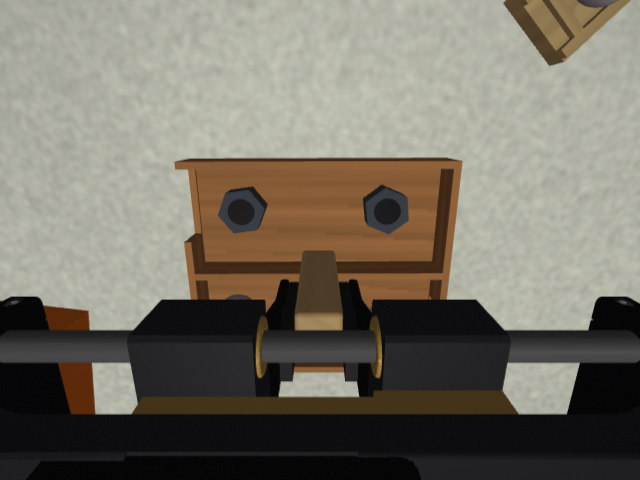

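```bash
python3 -m handwheel '[[0,0,0,0],[0,0,0,0],[0,0,0,0],[0,0,0,0],[0,0,0,0],[0,0,0,0]]' 0.4
python3 -m handwheel '[[0,0,0,0.07],[0,0,0,0.07],[0,0,0,0.07],[0,0,0,0.07],[0,0,0,0.07],[0,0,0,0.07],[0,0,0,0.07],[0,0,0,0.07],[0,0,0,0.07],[0,0,0,0.07],[0,0,0,0.07],[0,0,0,0.07],[0,0,0,0.07],[0,0,0,0.07],[0,0,0,0.07],[0,0,0,0]]'
python3 -c "
from h import *
st();snap('wrist','w3.png');snap('scene','s3.png');snap('top','t3.png')
im=cv2.imread('pics/s3.png');cv2.imwrite('pics/s3c.png',cv2.resize(im[140:260,330:490],(800,600)))"
```

```text
time_s: 7.0
position: [0.4261, 0.0551, 0.0505]
ee_rot: [0.42, 0.908, -0.0, 0.0]
ft_force: [-0.5, 0.0, -0.1]
opening: 0.661
time_s: 8.6
position: [0.4261, 0.0551, 0.0505]
ee_rot: [0.999, 0.038, -0.0, 0.0]
ft_force: [-0.2, -0.3, -0.1]
opening: 0.702
t 8.6 pos [0.4261 0.0551 0.0505] psi 4.36 tilt 0.01 F [-0.2 -0.3 -0.1] M [ 0.06  0.01 -0.  ] open 0.061 q [ 0.51  0.06 -0.71  2.14  0.05  0.95 -1.72]
```

View pics/w3.png

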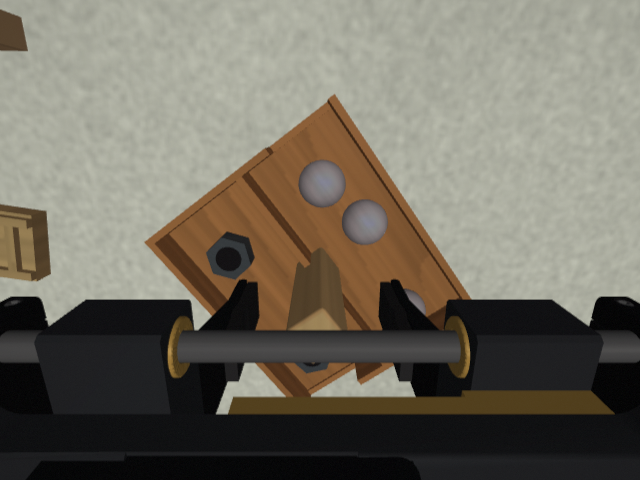

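View pics/s3c.png

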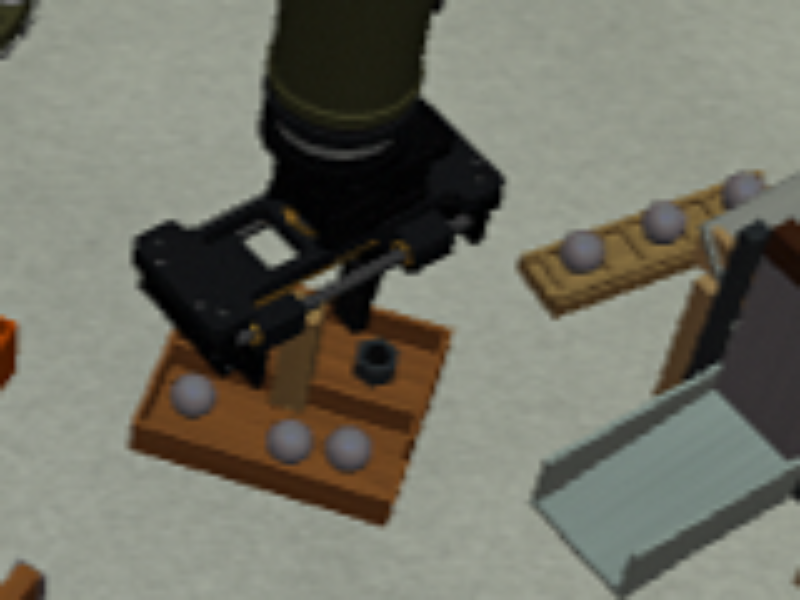

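```bash
python3 -m handwheel '[[0,0,0,0],[0,0,0,0],[0,0,0,0],[0,0,0,0],[0,0,0,0],[0,0,0,0],[0,0,0,0],[0,0,0,0],[0,0,0,0],[0,0,0,0]]' -1 12
python3 -c "
from h import *
st();snap('wrist','w4.png')"
```

```text
time_s: 9.75
position: [0.4261, 0.0552, 0.0505]
ee_rot: [0.999, 0.038, -0.0, -0.0]
ft_force: [-0.2, 0.8, -0.3]
opening: 0.306
t 9.8 pos [0.4261 0.0552 0.0505] psi 4.39 tilt 0.00 F [-0.2  0.8 -0.3] M [0.25 0.05 0.1 ] open 0.027 q [ 0.51  0.06 -0.71  2.14  0.05  0.95 -1.72]
```

View pics/w4.png

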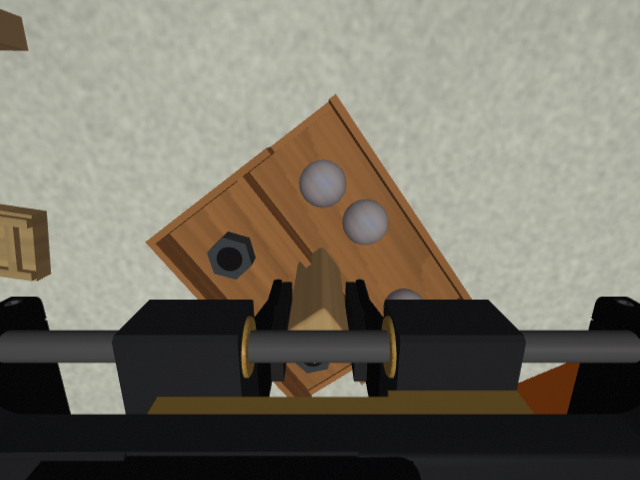

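```bash
python3 -m handwheel '[[0,0,0,0],[0,0,0,0],[0,0,-0.01,0],[0,0,-0.01,0],[0,0,-0.02,0],[0,0,0,0],[0,0,0,0],[0,0,0,0]]' -1 35
python3 -c "
from h import *
st();snap('wrist','w5.png');snap('scene','s5.png')
im=cv2.imread('pics/s5.png');cv2.imwrite('pics/s5c.png',cv2.resize(im[140:260,330:490],(800,600)))"
```

```text
time_s: 10.6
position: [0.4259, 0.0549, 0.0704]
ee_rot: [0.999, 0.038, -0.0, 0.0]
ft_force: [-0.4, 0.8, -4.8]
opening: 0.29
t 10.6 pos [0.4259 0.0549 0.0704] psi 4.37 tilt 0.03 F [-0.4  0.8 -4.8] M [0.03 0.06 0.03] open 0.025 q [ 0.52  0.02 -0.71  2.13  0.02  1.   -1.69]
```

View pics/w5.png

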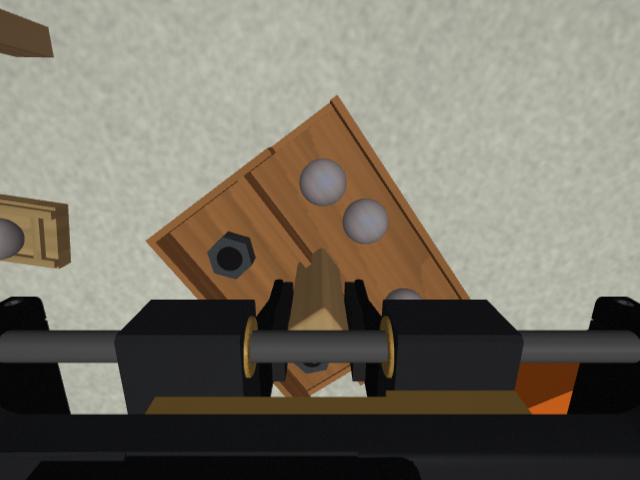

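View pics/s5c.png

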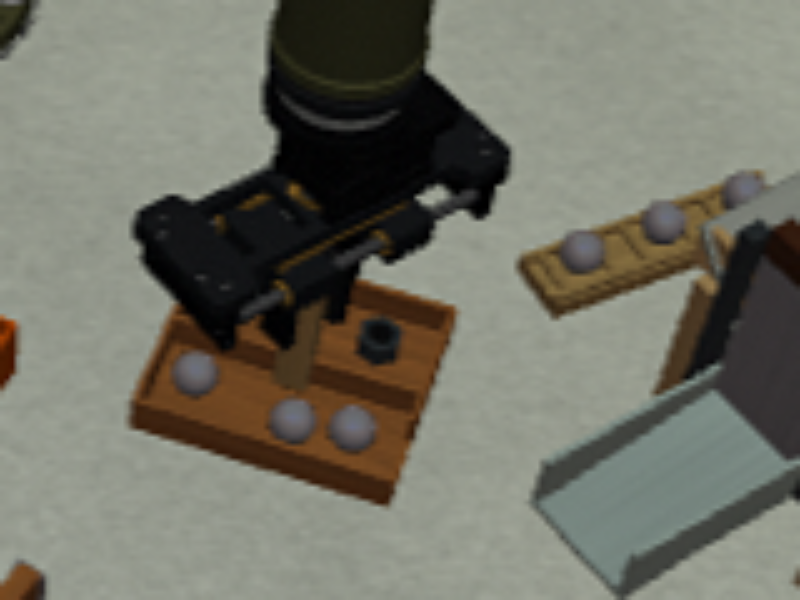

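```bash
python3 -m handwheel '[[0,0,-0.01,0],[0,0,-0.02,0],[0,0,-0.03,0],[0,0,-0.04,0],[0,0,-0.04,0],[0,0,-0.04,0],[0,0,-0.04,0],[0,0,-0.04,0],[0,0,-0.04,0],[0,0,-0.04,0],[0,0,-0.04,0],[0,0,-0.04,0],[0,0,-0.03,0],[0,0,-0.01,0],[0,0,0,0]]'
python3 -m handwheel '[[0,0,0,-0.02],[0,0,0,-0.037],[0,0,0,-0.037],[0,0,0,-0.037],[0,0,0,-0.037],[0,0,0,-0.037],[0,0,0,-0.037],[0,0,0,-0.037],[0,0,0,-0.037],[0,0,0,-0.037],[0,0,0,-0.037],[0,0,0,-0.037],[0,0,0,-0.037],[0,0,0,-0.037],[0,0,0,-0.037],[0,0,0,-0.037],[0,0,0,-0.037],[0,0,0,-0.037],[0,0,0,-0.037],[0,0,0,-0.037]]'
python3 -m handwheel '[[0,0,0,-0.015],[0,0,0,0]]'
python3 -c "
from h import *
st();snap('wrist','w6.png');snap('scene','s6.png')
im=cv2.imread('pics/s6.png');cv2.imwrite('pics/s6c.png',cv2.resize(im[80:260,330:570],(800,600)))"
```

```text
time_s: 12.2
position: [0.4264, 0.0553, 0.3014]
ee_rot: [0.999, 0.038, 0.001, 0.0]
ft_force: [0.4, -0.3, -5.7]
opening: 0.297
time_s: 14.2
position: [0.4254, 0.0551, 0.2993]
ee_rot: [0.699, 0.715, -0.001, -0.001]
ft_force: [-0.5, 0.3, -5.1]
opening: 0.294
time_s: 14.4
position: [0.4255, 0.0551, 0.2995]
ee_rot: [0.689, 0.725, -0.001, -0.001]
ft_force: [0.4, 0.6, -4.7]
opening: 0.296
t 14.4 pos [0.4255 0.0551 0.2995] psi 92.96 tilt 0.11 F [ 0.4  0.6 -4.7] M [-0.   -0.07  0.02] open 0.026 q [ 0.38 -0.18 -0.49  1.81 -0.08  1.49 -0.05]
```

View pics/s6c.png

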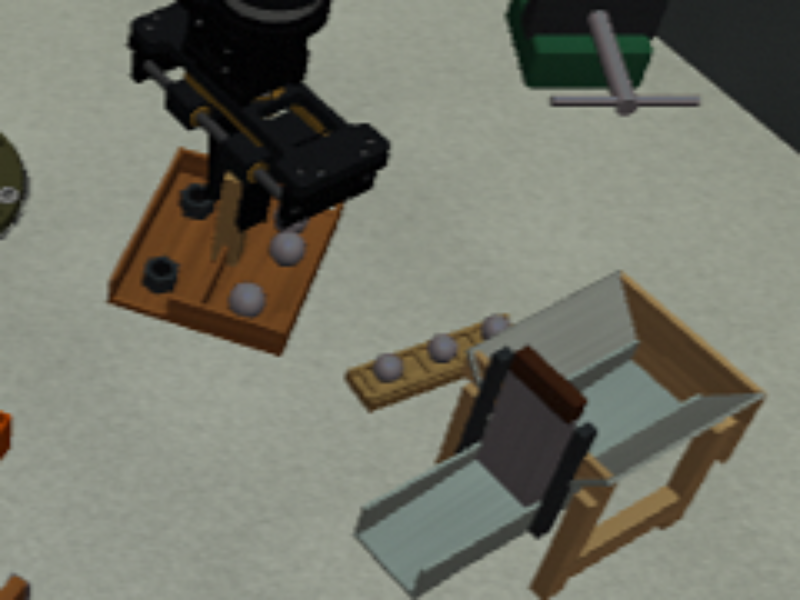

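View pics/w6.png

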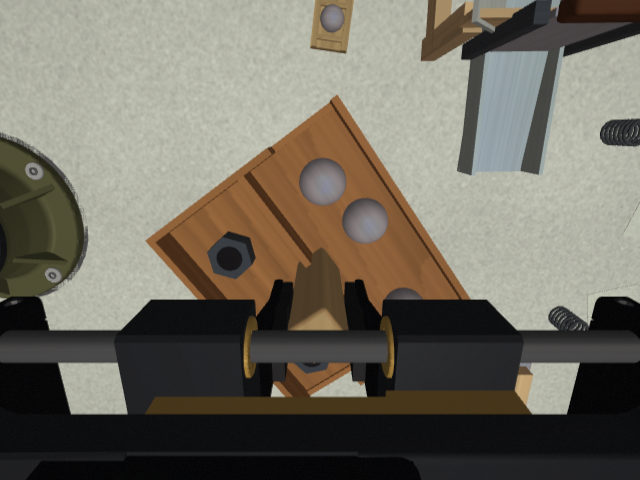

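```bash
python3 -m handwheel '[[0.008,0.007,0,0],[0.015,0.014,0,0],[0.015,0.014,0,0],[0.015,0.014,0,0],[0.015,0.014,0,0],[0.015,0.014,0,0],[0.015,0.014,0,0],[0.015,0.014,0,0],[0.015,0.014,0,0],[0.015,0.014,0,0],[0.015,0.014,0,0],[0.015,0.014,0,0],[0.015,0.014,0,0],[0.015,0.014,0,0],[0.015,0.014,0,0],[0.015,0.014,0,0],[0.015,0.014,0,0],[0.015,0.014,0,0],[0.015,0.014,0,0],[0.015,0.014,0,0]]'
python3 -m handwheel '[[0.015,0.014,0,0],[0.015,0.014,0,0],[0.015,0.014,0,0],[0.015,0.014,0,0],[0.015,0.014,0,0],[0.015,0.014,0,0],[0.015,0.014,0,0],[0.015,0.014,0,0],[0.008,0.007,0,0],[0,0,0,0]]'
python3 -c "
from h import *
go(.611,.275,.28,92.6);snap('wrist','w7.png');snap('scene','s7.png');snap('top','t7.png')
im=cv2.imread('pics/s7.png');cv2.imwrite('pics/s7c.png',cv2.resize(im[80:260,380:620],(800,600)))"
```

```text
time_s: 16.5
position: [0.5555, 0.209, 0.3004]
ee_rot: [0.689, 0.725, -0.0, -0.0]
ft_force: [0.7, 0.7, -4.5]
opening: 0.296
time_s: 17.5
position: [0.6112, 0.2763, 0.3001]
ee_rot: [0.688, 0.725, -0.0, -0.0]
ft_force: [0.0, -0.8, -5.6]
opening: 0.293
t 17.5 pos [0.6112 0.2763 0.3001] psi 93.00 tilt 0.05 F [ 0.  -0.8 -5.6] M [-0.09 -0.07  0.  ] open 0.025 q [ 0.    0.42 -0.67  1.25  0.25  1.56 -0.57]
shift rows total [-0.0026 -0.0005  0.0403] dist mm 20.0
turn total 0.0033
shift if after turn [-0.0026 -0.0005  0.0403]
```

View pics/s7c.png

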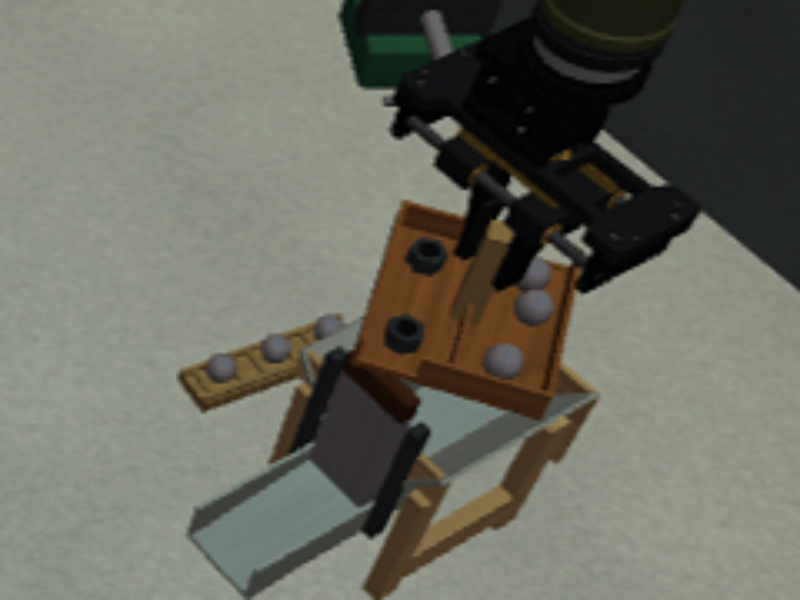

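View pics/w7.png

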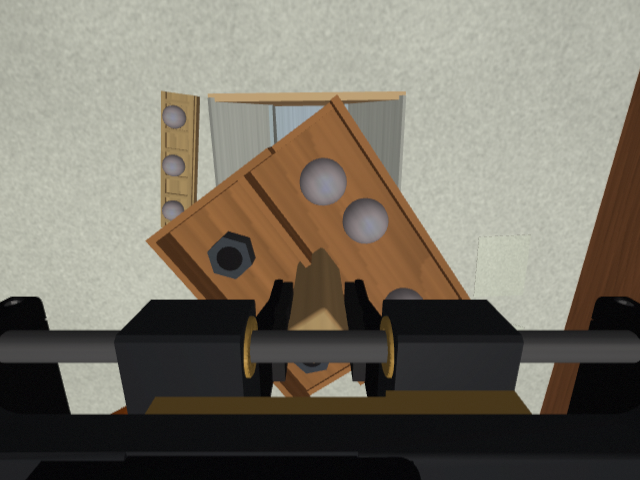

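```bash
python3 -m handwheel '[[0,0,0.01,0],[0,0,0.01,0],[0,0,0.01,0],[0,0,0.01,0],[0,0,0.01,0],[0,0,0.01,0],[0,0,0.01,0],[0,0,0,0]]' -1 25
python3 -m handwheel '[[0.002,0,0.01,0],[0,0,0,0]]'
python3 -m handwheel '[[0.002,0,0.01,0],[0,0,0,0]]'
```

```text
time_s: 18.45
position: [0.6107, 0.2751, 0.2644]
ee_rot: [0.689, 0.725, -0.001, -0.0]
ft_force: [-0.5, 0.1, -6.2]
opening: 0.297
time_s: 18.65
position: [0.6113, 0.2774, 0.2614]
ee_rot: [0.688, 0.725, 0.001, 0.0]
ft_force: [0.3, 0.8, -1.1]
opening: 0.3
time_s: 18.85
position: [0.6116, 0.2807, 0.2576]
ee_rot: [0.688, 0.726, 0.003, -0.0]
ft_force: [2.2, 4.7, 2.8]
opening: 0.299
```

```bash
python3 -m handwheel '[[0.003,0,0.01,0],[0,0,0,0]]'
python3 -m handwheel '[[0.002,0,0.01,0],[0,0,0,0]]'
python3 -c "
from h import *
st();snap('wrist','w8.png');snap('scene','s8.png')
im=cv2.imread('pics/s8.png');cv2.imwrite('pics/s8c.png',cv2.resize(im[80:260,380:620],(800,600)))"
```

```text
time_s: 19.05
position: [0.6115, 0.2831, 0.2527]
ee_rot: [0.688, 0.726, 0.004, -0.0]
ft_force: [2.1, 6.2, 4.8]
opening: 0.296
time_s: 19.25
position: [0.6113, 0.285, 0.248]
ee_rot: [0.687, 0.726, 0.005, -0.001]
ft_force: [1.0, 8.2, 4.1]
opening: 0.293
t 19.2 pos [0.6113 0.285  0.248 ] psi 93.16 tilt 0.54 F [1.  8.2 4.1] M [ 1.54 -0.53  0.15] open 0.026 q [ 0.    0.43 -0.67  1.33  0.26  1.45 -0.59]
```

View pics/s8c.png

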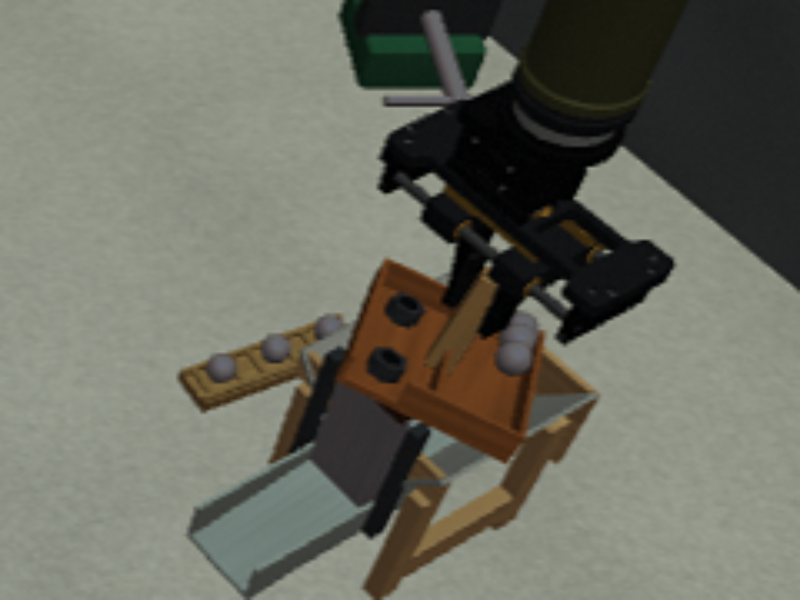

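View pics/w8.png

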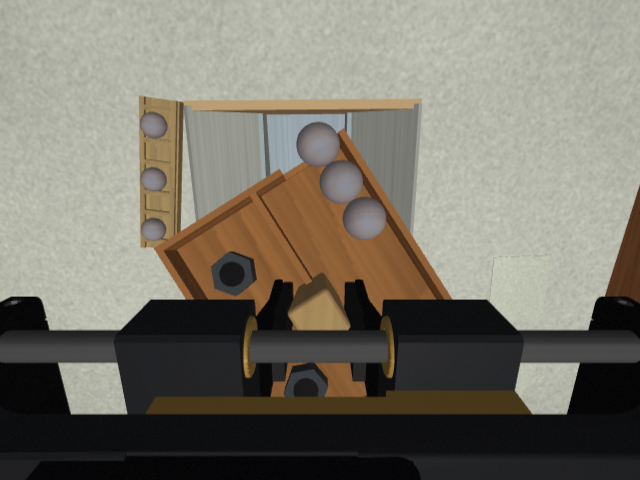

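```bash
python3 -m handwheel '[[0.001,0,0.01,0],[0.001,0,0.01,0],[0,0,0,0]]'
python3 -m handwheel '[[0.001,0,0.01,0],[0,0,0,0],[0,0,0,0]]'
python3 -c "
from h import *
st();snap('wrist','w9.png');snap('scene','s9.png')
im=cv2.imread('pics/s9.png');cv2.imwrite('pics/s9c.png',cv2.resize(im[80:260,380:620],(800,600)))"
```

```text
time_s: 19.65
position: [0.6114, 0.2891, 0.2398]
ee_rot: [0.687, 0.727, 0.007, -0.001]
ft_force: [2.3, 11.2, 8.1]
opening: 0.295
time_s: 19.95
position: [0.6116, 0.2904, 0.2354]
ee_rot: [0.686, 0.727, 0.008, -0.002]
ft_force: [1.8, 13.4, 8.5]
opening: 0.292
t 19.9 pos [0.6116 0.2904 0.2354] psi 93.30 tilt 0.96 F [ 1.8 13.4  8.5] M [ 2.75 -0.62  0.15] open 0.025 q [ 0.    0.44 -0.67  1.35  0.26  1.43 -0.6 ]
```

View pics/w9.png

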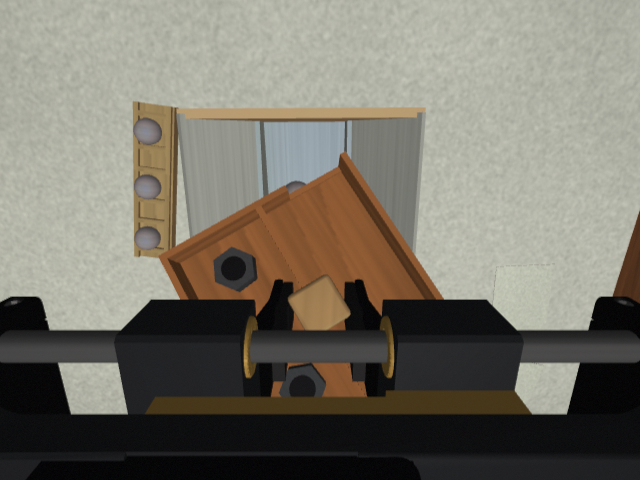

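View pics/s9c.png

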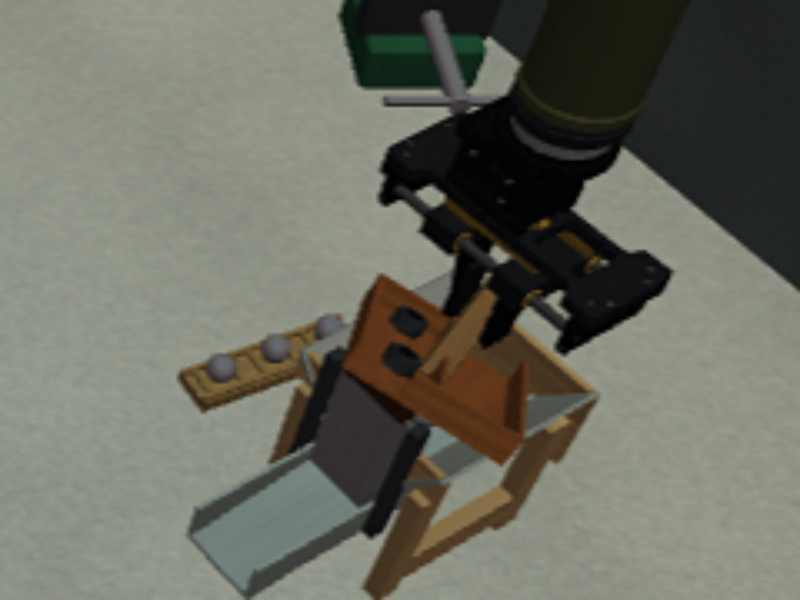

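```bash
python3 -m handwheel '[[0,0,-0.01,0],[0,0,-0.02,0],[0,0,-0.03,0],[0,0,-0.04,0],[0,0,-0.04,0],[0,0,-0.03,0],[0,0,0,0],[0,0,0,0]]' -1 35
python3 -c "
from h import *
st();snap('wrist','w10.png');snap('scene','s10.png')
im=cv2.imread('pics/s10.png');cv2.imwrite('pics/s10c.png',cv2.resize(im[80:260,380:620],(800,600)))"
```

```text
time_s: 20.85
position: [0.6108, 0.281, 0.3152]
ee_rot: [0.689, 0.725, -0.0, 0.0]
ft_force: [0.3, -0.2, -3.1]
opening: 0.292
t 20.9 pos [0.6108 0.281  0.3152] psi 92.92 tilt 0.04 F [ 0.3 -0.2 -3.1] M [ 0.04 -0.12  0.02] open 0.025 q [-0.01  0.42 -0.67  1.21  0.25  1.59 -0.58]
```

View pics/w10.png

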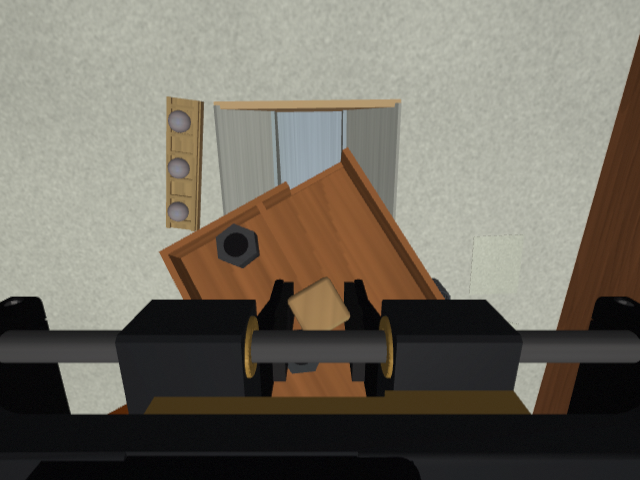

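View pics/s10c.png

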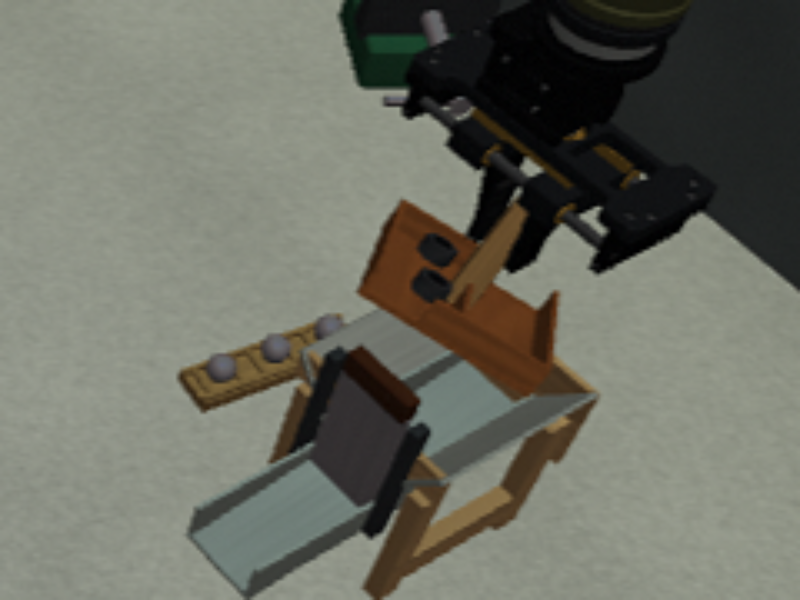

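```bash
python3 -m handwheel '[[0,0,-0.03,0],[0,0,-0.03,0],[-0.02,-0.016,0,0],[-0.0361,-0.0308,0,0],[-0.0361,-0.0308,0,0],[-0.0361,-0.0308,0,0],[-0.0361,-0.0308,0,0],[-0.0361,-0.0308,0,0],[-0.0361,-0.0308,0,0],[-0.0361,-0.0308,0,0],[-0.0361,-0.0308,0,0],[-0.0361,-0.0308,0,0],[-0.0361,-0.0308,0,0],[-0.0361,-0.0308,0,0],[-0.0361,-0.0308,0,0],[0,0,0,0],[0,0,0,0]]'
python3 -c "
from h import *
go(.43,.045,.051);snap('scene','s11.png')
snap('top','t11.png')
im=cv2.imread('pics/s11.png');cv2.imwrite('pics/s11c.png',cv2.resize(im[80:260,330:570],(800,600)))"
```

```text
time_s: 22.65
position: [0.4299, 0.0455, 0.3463]
ee_rot: [0.689, 0.725, 0.0, 0.001]
ft_force: [-0.3, 0.2, -3.0]
opening: 0.286
t 22.6 pos [0.4299 0.0455 0.3463] psi 92.93 tilt 0.08 F [-0.3  0.2 -3. ] M [ 0.09 -0.13 -0.01] open 0.025 q [ 0.41 -0.18 -0.49  1.72 -0.08  1.58 -0.02]
shift rows total [-0.0008 -0.0006  0.5907] dist mm 295.0
```

View pics/s11c.png

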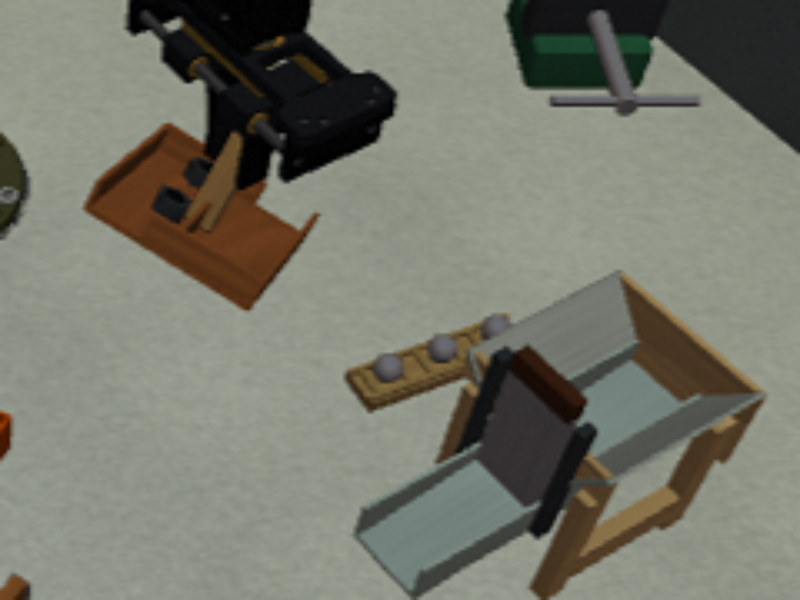

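View pics/t11.png

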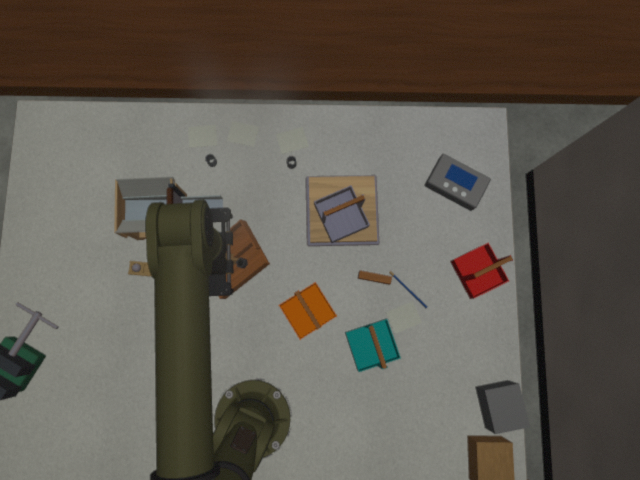

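```bash
python3 -m handwheel '[[0,0,0.02,0],[0,0,0.04,0],[0,0,0.05,0],[0,0,0.05,0],[0,0,0.05,0],[0,0,0.05,0],[0,0,0.05,0],[0,0,0.05,0],[0,0,0.05,0],[0,0,0.04,0],[0,0,0.02,0],[0,0,0,0]]'
python3 -m handwheel '[[0,0,0.01,0],[0,0,0.01,0],[0,0,0.01,0],[0,0,0.01,0],[0,0,0.01,0],[0,0,0,0]]' -1 15
python3 -c "
from h import *
st();snap('scene','s12.png')
im=cv2.imread('pics/s12.png');cv2.imwrite('pics/s12c.png',cv2.resize(im[140:260,330:490],(800,600)))"
```

```text
time_s: 23.95
position: [0.4286, 0.0456, 0.1089]
ee_rot: [0.688, 0.725, -0.001, -0.001]
ft_force: [0.3, 0.3, -3.3]
opening: 0.29
time_s: 24.55
position: [0.4294, 0.0451, 0.0849]
ee_rot: [0.689, 0.725, -0.0, -0.0]
ft_force: [0.2, 0.2, -2.8]
opening: 0.295
t 24.6 pos [0.4294 0.0451 0.0849] psi 92.94 tilt 0.06 F [ 0.2  0.2 -2.8] M [ 0.06 -0.04  0.02] open 0.026 q [ 0.39 -0.   -0.55  2.11 -0.    1.03 -0.11]
```

View pics/s12c.png

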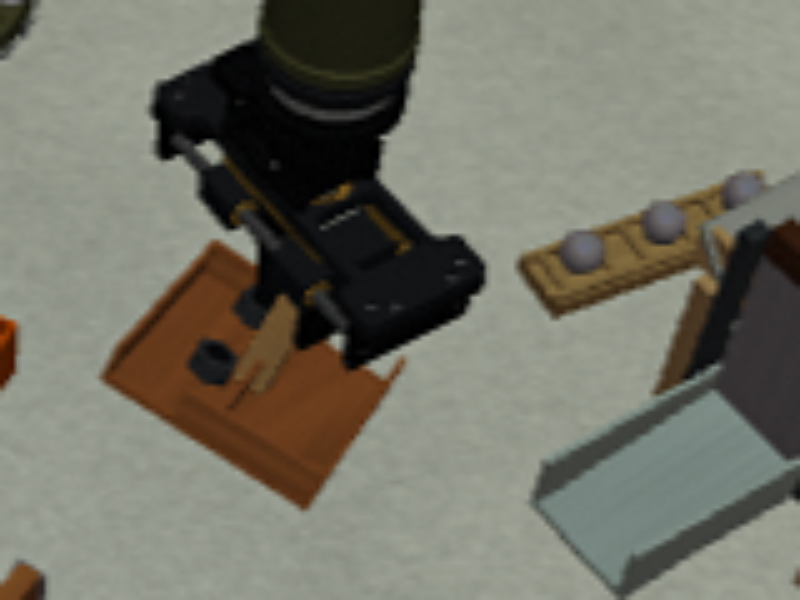

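```bash
python3 -m handwheel '[[0,0,0.01,0],[0,0,0.01,0],[0,0,0.01,0],[0,0,0,0]]' -1 12
python3 -m handwheel '[[0,0,0.01,0],[0,0,0.01,0],[0,0,0,0],[0,0,0,0]]' -1 10
python3 -c "
from h import *
st();snap('scene','s13.png')
im=cv2.imread('pics/s13.png');cv2.imwrite('pics/s13c.png',cv2.resize(im[140:260,330:490],(800,600)))"
```

```text
time_s: 25.0
position: [0.4291, 0.0452, 0.0696]
ee_rot: [0.689, 0.725, -0.001, -0.001]
ft_force: [-0.1, 0.6, -3.1]
opening: 0.264
time_s: 25.4
position: [0.4297, 0.0452, 0.0604]
ee_rot: [0.689, 0.725, -0.0, -0.0]
ft_force: [-0.1, -0.0, -3.0]
opening: 0.228
t 25.4 pos [0.4297 0.0452 0.0604] psi 92.95 tilt 0.03 F [-0.1 -0.  -3. ] M [-0.04 -0.1  -0.03] open 0.020 q [ 0.39  0.04 -0.56  2.13  0.02  0.98 -0.13]
```

View pics/s13c.png

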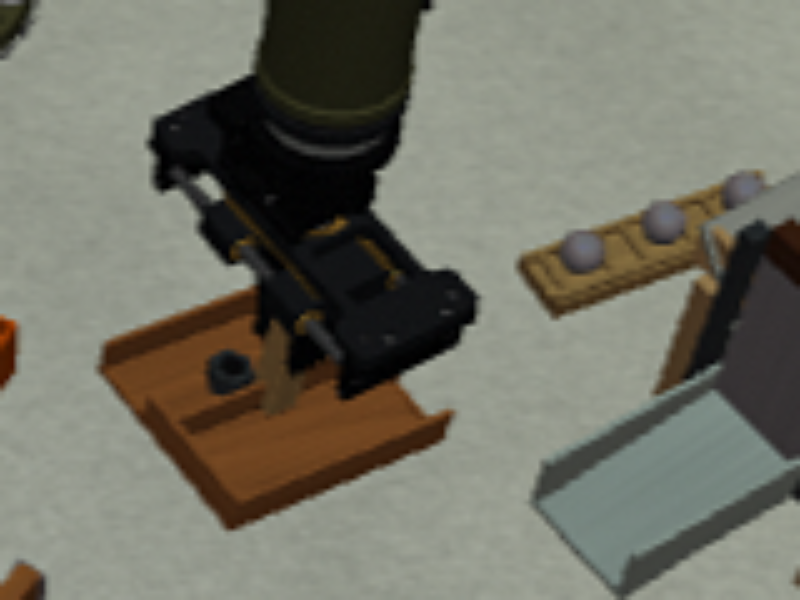

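```bash
python3 -m handwheel '[[0,0,0.006,0],[0,0,0.006,0],[0,0,0.006,0],[0,0,0,0],[0,0,0,0]]' -1 10
python3 -c "
from h import *
st()"
```

```text
time_s: 25.95
position: [0.4296, 0.0454, 0.0513]
ee_rot: [0.689, 0.725, -0.0, -0.0]
ft_force: [-0.3, -0.3, -3.0]
opening: 0.23
t 25.9 pos [0.4296 0.0454 0.0513] psi 92.95 tilt 0.04 F [-0.3 -0.3 -3. ] M [-0.02 -0.12 -0.01] open 0.020 q [ 0.38  0.05 -0.56  2.14  0.03  0.96 -0.14]
```

```bash
python3 -m handwheel '[[0,0,0.004,0],[0,0,0.004,0],[0,0,0,0]]' -1 10
python3 -m handwheel '[[0,0,0.004,0],[0,0,0.004,0],[0,0,0,0]]' -1 10
```

```text
time_s: 26.25
position: [0.4299, 0.0451, 0.0483]
ee_rot: [0.689, 0.725, -0.0, 0.0]
ft_force: [-2.7, -1.0, 7.1]
opening: 0.228
time_s: 26.55
position: [0.4299, 0.0452, 0.0446]
ee_rot: [0.689, 0.725, -0.0, 0.0]
ft_force: [-5.1, -1.2, 9.8]
opening: 0.23
```

Tray is seated on the bench; open and raise.

```bash
python3 -m handwheel '[[0,0,-0.004,0],[0,0,0,0],[0,0,0,0],[0,0,0,0],[0,0,0,0],[0,0,0,0]]' 0.3
python3 -m handwheel '[[0,0,-0.02,0],[0,0,-0.04,0],[0,0,-0.06,0],[0,0,-0.06,0],[0,0,-0.06,0],[0,0,-0.06,0],[0,0,-0.04,0],[0,0,0,0]]'
python3 -c "
from h import *
st();snap('wrist','w14.png');snap('scene','s14.png')
im=cv2.imread('pics/s14.png');cv2.imwrite('pics/s14c.png',cv2.resize(im[140:260,330:490],(800,600)))"
```

```text
time_s: 27.15
position: [0.4298, 0.0452, 0.0454]
ee_rot: [0.689, 0.725, -0.0, -0.0]
ft_force: [-1.1, -0.1, 0.3]
opening: 0.631
time_s: 27.95
position: [0.4319, 0.0455, 0.2192]
ee_rot: [0.689, 0.725, 0.002, 0.003]
ft_force: [-0.3, 0.4, 0.3]
opening: 0.651
t 27.9 pos [0.4319 0.0455 0.2192] psi 92.95 tilt 0.38 F [-0.3  0.4  0.3] M [-0.04 -0.11  0.06] open 0.057 q [ 0.41 -0.14 -0.52  1.94 -0.07  1.32 -0.04]
```

View pics/w14.png

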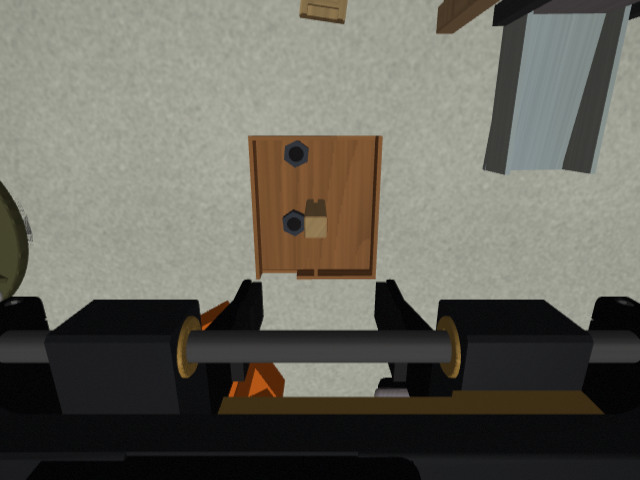

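View pics/s14c.png

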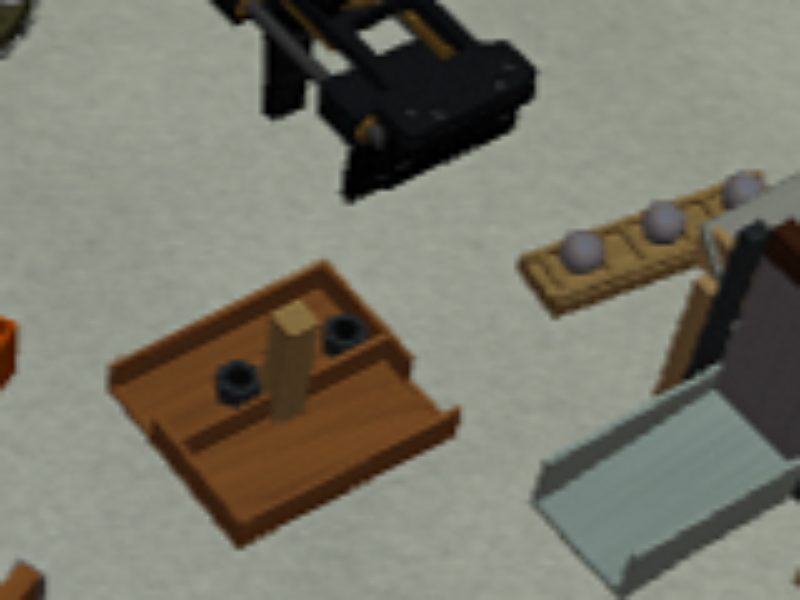

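```bash
python3 -m handwheel '[[0,0,0,-0.069],[0,0,0,-0.069],[0,0,0,-0.069],[0,0,0,-0.069],[0,0,0,-0.069],[0,0,0,-0.069],[0,0,0,-0.069],[0,0,0,-0.069],[0,0,0,-0.069],[0,0,0,-0.068],[0,0,0,0]]' -0.08
python3 -c "
from h import *
go(.4344,.3079,.2,175.6)"
```

```text
time_s: 29.15
position: [0.4289, 0.0451, 0.2141]
ee_rot: [0.038, 0.999, -0.0, -0.001]
ft_force: [-0.1, -0.2, 0.9]
opening: 0.459
t 29.1 pos [0.4289 0.0451 0.2141] psi 175.66 tilt 0.16 F [-0.1 -0.2  0.9] M [ 0.09 -0.1   0.05] open 0.040 q [ 0.3  -0.13 -0.42  1.95 -0.06  1.32  1.39]
shift rows total [0.0287 0.5248 0.0281] dist mm 263.0
turn total 0.0005
shift if after turn [0.0293 0.5248 0.0281]
```

```bash
python3 -m handwheel '[[0.003,0.053,0.003,0],[0.003,0.053,0.003,0],[0.003,0.053,0.003,0],[0.003,0.053,0.003,0],[0.003,0.053,0.003,0],[0.003,0.053,0.003,0],[0.003,0.053,0.003,0],[0.003,0.053,0.003,0],[0.003,0.053,0.003,0],[0.002,0.048,0.003,0],[0,0,0,0],[0,0,0,0]]'
python3 -c "
from h import *
st();d=snap('wrist','w15.png')"
```

```text
time_s: 30.35
position: [0.4347, 0.3079, 0.1995]
ee_rot: [0.039, 0.999, -0.0, -0.001]
ft_force: [-0.8, -0.3, -0.1]
opening: 0.464
t 30.4 pos [0.4347 0.3079 0.1995] psi 175.56 tilt 0.13 F [-0.8 -0.3 -0.1] M [ 0.04 -0.15  0.03] open 0.040 q [ 0.01  0.14 -0.73  1.75  0.1   1.29  0.75]
```

View pics/w15.png

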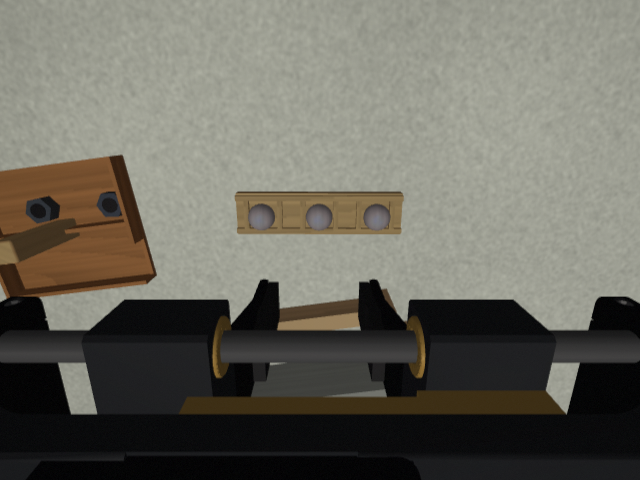

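```bash
python3 -c "
from h import *
d=load('w15.png')
for u in (262,319,376.5): print(ray(d,u,217,.025).round(4))
c=[ray(d,*p,.012) for p in [(236,192),(402.5,192),(402,234),(238,234)]]; print(np.mean(c,0).round(4))
# sanity: project of TCP pos
print(proj(d,[.4347,.3079,.025]))
go(.4344,.308,.019)
"
```

```text
[0.4295 0.2534 0.025 ]
[0.4337 0.3087 0.025 ]
[0.438  0.3644 0.025 ]
[0.4331 0.3093 0.012 ]
[318.30649338 218.00949005]
t 30.4 pos [0.4352 0.3071 0.1997] psi 175.50 tilt 0.11 F [ 0.4 -0.1  0.2] M [ 0.05 -0.09 -0.04] open 0.040 q [ 0.01  0.14 -0.73  1.75  0.1   1.29  0.75]
shift rows total [0.0012 0.0023 0.3614] dist mm 181.0
```

```bash
python3 -m handwheel '[[0.001,0.001,0.04,0],[0,0,0.06,0],[0,0,0.06,0],[0,0,0.06,0],[0,0,0.06,0],[0,0,0.04,0],[0,0,0.03,0],[0,0,0.01,0],[0,0,0,0],[0,0,0,0]]'
python3 -c "
from h import *
st()"
python3 -m handwheel '[[0,0,0,0],[0,0,0,0],[0,0,0,0],[0,0,0,0],[0,0,0,0],[0,0,0,0]]' -1 20
```

```text
time_s: 31.4
position: [0.4358, 0.3088, 0.0215]
ee_rot: [0.038, 0.999, 0.0, 0.001]
ft_force: [-0.9, -0.4, 1.2]
opening: 0.458
t 31.4 pos [0.4358 0.3088 0.0215] psi 175.59 tilt 0.10 F [-0.9 -0.4  1.2] M [ 0.14 -0.14 -0.02] open 0.040 q [-0.07  0.35 -0.68  1.93  0.27  0.95  0.62]
time_s: 32.0
position: [0.4354, 0.3087, 0.0209]
ee_rot: [0.038, 0.999, 0.0, 0.0]
ft_force: [0.8, -0.8, 4.2]
opening: 0.28
```

```bash
python3 -m handwheel '[[0,0,0,0],[0,0,0,0],[0,0,0,0],[0,0,0.004,0],[0,0,0,0],[0,0,0,0]]' -0.08
python3 -c "
from h import *
st()"
python3 -m handwheel '[[0,0,0,0],[0,0,0,0],[0,0,0,0],[0,0,0,0],[0,0,0,0],[0,0,0,0]]' -1 20
python3 -c "
from h import *
st();snap('wrist','w16.png')"
```

```text
time_s: 32.6
position: [0.4348, 0.3084, 0.0183]
ee_rot: [0.038, 0.999, -0.0, -0.0]
ft_force: [0.2, -0.0, 0.6]
opening: 0.459
t 32.6 pos [0.4348 0.3084 0.0183] psi 175.63 tilt 0.03 F [ 0.2 -0.   0.6] M [ 0.07 -0.12 -0.03] open 0.040 q [-0.07  0.35 -0.68  1.93  0.27  0.95  0.61]
time_s: 33.2
position: [0.435, 0.3086, 0.0186]
ee_rot: [0.038, 0.999, -0.0, 0.0]
ft_force: [-0.7, -0.6, 0.1]
opening: 0.285
t 33.2 pos [0.435  0.3086 0.0186] psi 175.62 tilt 0.01 F [-0.7 -0.6  0.1] M [ 0.19 -0.1  -0.03] open 0.025 q [-0.07  0.35 -0.68  1.93  0.27  0.95  0.61]
```

View pics/w16.png

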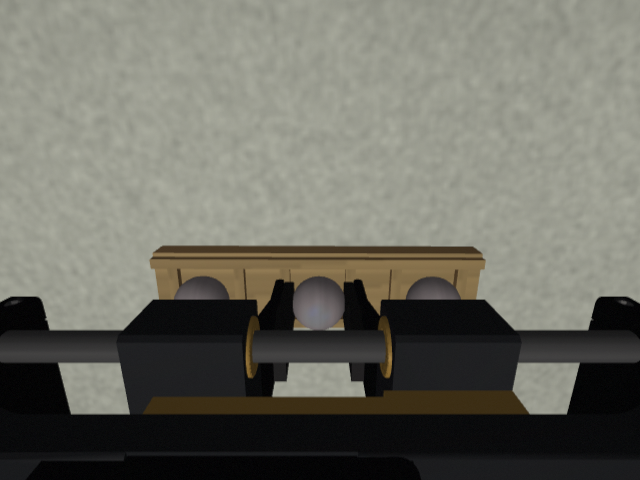

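```bash
python3 -m handwheel '[[0,0,-0.01,0],[0,0,-0.03,0],[0,0,-0.05,0],[0,0,-0.06,0],[0,0,-0.06,0],[0,0,-0.06,0],[0,0,-0.06,0],[0,0,-0.06,0],[0,0,-0.03,0],[0,0,0,0]]' -1 25
python3 -c "
from h import *
go(.600,.285,.185,175.6);snap('wrist','w17.png')"
```

```text
time_s: 34.25
position: [0.4359, 0.3095, 0.2312]
ee_rot: [0.038, 0.999, 0.001, 0.002]
ft_force: [-0.6, -0.5, -0.7]
opening: 0.283
t 34.2 pos [0.4359 0.3095 0.2312] psi 175.63 tilt 0.28 F [-0.6 -0.5 -0.7] M [ 0.08 -0.1   0.03] open 0.025 q [ 0.02  0.12 -0.74  1.71  0.08  1.34  0.76]
shift rows total [-0.3305 -0.0241  0.0938] dist mm 172.0
turn total 0.0003
shift if after turn [-0.3309 -0.0238  0.0924]
```

View pics/w17.png

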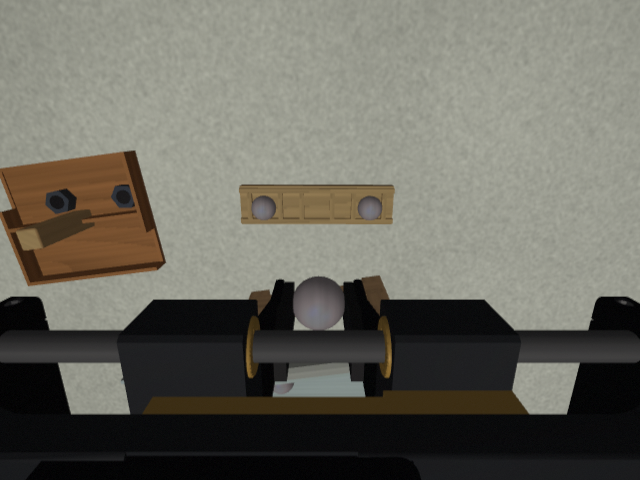

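```bash
python3 -m handwheel '[[-0.03,0.002,0,0],[-0.06,0.006,0,0],[-0.06,0.006,0,0],[-0.06,0.006,0,0],[-0.06,0.006,0,0],[-0.05,0.006,0,0],[0,0,0.03,0],[0,0,0.05,0],[0,0,0.05,0],[0,0,0.02,0],[0,0,0,0]]'
python3 -c "
from h import *
go(.597,.313,.155)"
python3 -m handwheel '[[0,0,0,0],[0,0,0,0],[0,0,0,0],[0,0,-0.03,0],[0,0,-0.06,0],[0,0,-0.06,0],[0,0,0,0]]' -0.08
python3 -c "
from h import *
go(.4295,.2526,.0185);snap('wrist','w18.png')"
```

```text
time_s: 35.4
position: [0.5935, 0.3114, 0.1502]
ee_rot: [0.038, 0.999, -0.001, -0.003]
ft_force: [0.2, 0.4, -0.1]
opening: 0.285
t 35.4 pos [0.5935 0.3114 0.1502] psi 175.67 tilt 0.34 F [ 0.2  0.4 -0.1] M [ 0.12 -0.11  0.01] open 0.025 q [-0.05  0.49 -0.65  1.46  0.3   1.3   0.77]
shift rows total [-0.0067  0.0037 -0.0096] dist mm 6.0
time_s: 36.1
position: [0.5978, 0.3143, 0.2356]
ee_rot: [0.038, 0.999, 0.003, 0.004]
ft_force: [0.7, 0.5, 0.3]
opening: 0.462
t 36.1 pos [0.5978 0.3143 0.2356] psi 175.62 tilt 0.58 F [0.7 0.5 0.3] M [ 0.13 -0.14  0.07] open 0.040 q [-0.04  0.44 -0.67  1.35  0.27  1.43  0.79]
shift rows total [ 0.3299 -0.1512  0.4307] dist mm 282.0
```

View pics/w18.png

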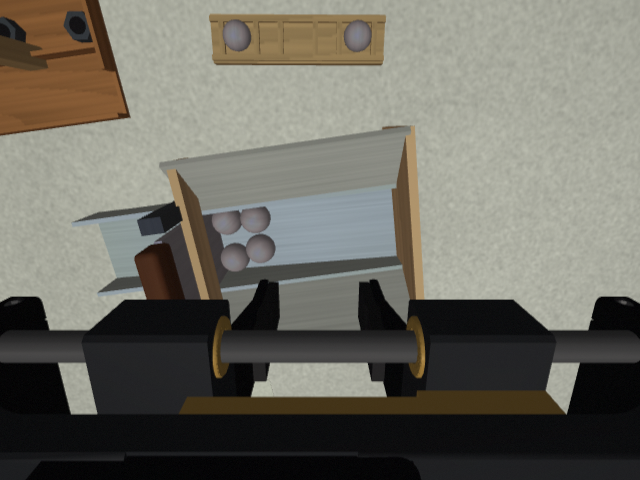

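```bash
python3 -m handwheel '[[0.03,-0.014,0,0],[0.06,-0.027,0,0],[0.06,-0.027,0,0],[0.06,-0.027,0,0],[0.06,-0.028,0,0],[0.06,-0.028,0,0],[0,0,0.06,0],[0,0,0.08,0],[0,0,0.08,0],[0,0,0.08,0],[0,0,0.06,0],[0,0,0.04,0],[0,0,0.02,0],[0,0,0,0],[0,0,0,0]]'
python3 -c "
from h import *
go(.4303,.2525,.0185)"
```

```text
time_s: 37.65
position: [0.4259, 0.2499, 0.0191]
ee_rot: [0.038, 0.999, 0.0, 0.0]
ft_force: [0.6, 0.2, -0.0]
opening: 0.458
t 37.6 pos [0.4259 0.2499 0.0191] psi 175.63 tilt 0.05 F [ 0.6  0.2 -0. ] M [ 0.13 -0.11  0.02] open 0.040 q [ 0.06  0.27 -0.71  2.03  0.22  0.92  0.73]
shift rows total [-0.0084  0.0058  0.0011] dist mm 5.0
```

```bash
python3 -m handwheel '[[-0.008,0.005,0.001,0],[0,0,0,0],[0,0,0,0],[0,0,0,0]]'
python3 -c "
from h import *
go(.4303,.2525,.0185)"
python3 -m handwheel '[[0,0,0,0],[0,0,0,0],[0,0,0,0],[0,0,0,0],[0,0,0,0],[0,0,0,0]]' -1 25
python3 -m handwheel '[[0,0,-0.01,0],[0,0,-0.03,0],[0,0,-0.05,0],[0,0,-0.06,0],[0,0,-0.06,0],[0,0,-0.06,0],[0,0,-0.06,0],[0,0,-0.06,0],[0,0,-0.03,0],[0,0,0,0]]'
python3 -c "
from h import *
go(.597,.313,.152);snap('wrist','w19.png')"
```

```text
time_s: 38.05
position: [0.4297, 0.2518, 0.0182]
ee_rot: [0.038, 0.999, -0.0, 0.0]
ft_force: [-0.3, -0.1, 0.3]
opening: 0.457
t 38.0 pos [0.4297 0.2518 0.0182] psi 175.62 tilt 0.02 F [-0.3 -0.1  0.3] M [ 0.09 -0.16  0.03] open 0.040 q [ 0.06  0.28 -0.7   2.02  0.23  0.92  0.73]
shift rows total [-0.001   0.0015 -0.0005] dist mm 1.0
time_s: 38.65
position: [0.4296, 0.2517, 0.018]
ee_rot: [0.038, 0.999, -0.0, -0.0]
ft_force: [-0.9, 0.0, 0.5]
opening: 0.277
time_s: 39.65
position: [0.4307, 0.2527, 0.2306]
ee_rot: [0.038, 0.999, 0.001, 0.002]
ft_force: [0.1, 0.7, -0.6]
opening: 0.277
t 39.6 pos [0.4307 0.2527 0.2306] psi 175.63 tilt 0.28 F [ 0.1  0.7 -0.6] M [ 0.07 -0.16  0.02] open 0.024 q [ 0.15  0.02 -0.74  1.79  0.02  1.33  0.9 ]
shift rows total [-0.3217  0.1454  0.159 ] dist mm 194.0
```

View pics/w19.png

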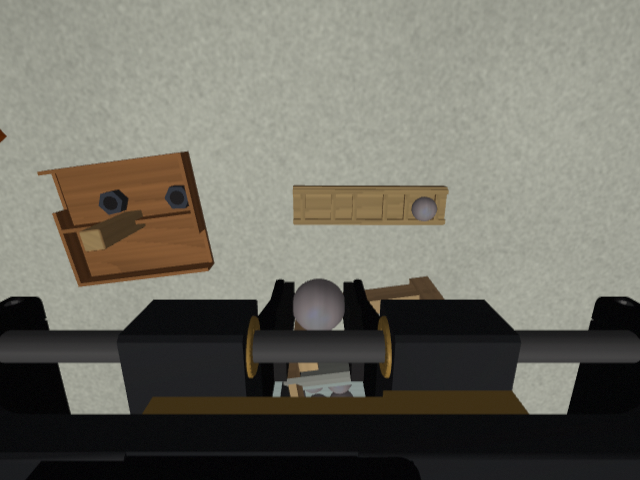

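```bash
python3 -m handwheel '[[-0.03,0.02,0,0],[-0.05,0.026,0,0],[-0.06,0.025,0,0],[-0.06,0.025,0,0],[-0.06,0.025,0,0],[-0.06,0.025,0,0],[0,0,0.03,0],[0,0,0.05,0],[0,0,0.05,0],[0,0,0.02,0],[0,0,0,0]]'
python3 -m handwheel '[[0,0,0,0],[0,0,0,0],[0,0,0,0],[0,0,-0.03,0],[0,0,-0.06,0],[0,0,-0.06,0],[0,0,0,0]]' -0.08
python3 -c "
from h import *
go(.4385,.3636,.0185);snap('wrist','w20.png')"
```

```text
time_s: 40.8
position: [0.5926, 0.3112, 0.1498]
ee_rot: [0.038, 0.999, -0.001, -0.003]
ft_force: [0.1, -0.3, -0.8]
opening: 0.279
time_s: 41.5
position: [0.5968, 0.3144, 0.2351]
ee_rot: [0.038, 0.999, 0.003, 0.004]
ft_force: [0.9, 0.2, 0.9]
opening: 0.46
t 41.5 pos [0.5968 0.3144 0.2351] psi 175.62 tilt 0.57 F [0.9 0.2 0.9] M [ 0.12 -0.15  0.02] open 0.040 q [-0.02  0.45 -0.71  1.35  0.29  1.43  0.78]
shift rows total [0.3269 0.0716 0.4309] dist mm 273.0
```

View pics/w20.png

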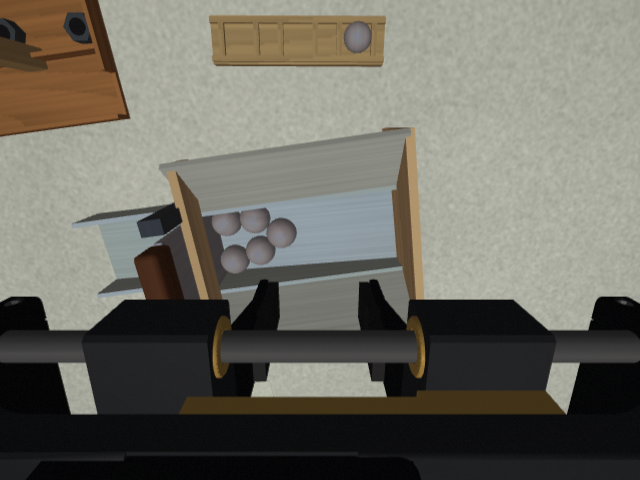

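```bash
python3 -m handwheel '[[0.03,0.01,0,0],[0.06,0.013,0,0],[0.06,0.013,0,0],[0.06,0.013,0,0],[0.06,0.013,0,0],[0.049,0.013,0,0],[0,0,0.06,0],[0,0,0.08,0],[0,0,0.08,0],[0,0,0.08,0],[0,0,0.06,0],[0,0,0.04,0],[0,0,0.02,0],[0,0,0,0],[0,0,0,0]]'
python3 -c "
from h import *
go(.4385,.3636,.0185)"
```

```text
time_s: 43.05
position: [0.4378, 0.3622, 0.0182]
ee_rot: [0.038, 0.999, -0.0, -0.0]
ft_force: [0.0, 0.4, 0.5]
opening: 0.46
t 43.0 pos [0.4378 0.3622 0.0182] psi 175.66 tilt 0.01 F [0.  0.4 0.5] M [ 0.1  -0.1  -0.01] open 0.040 q [-0.13  0.44 -0.73  1.85  0.34  0.99  0.5 ]
shift rows total [-0.0012  0.0029 -0.0007] dist mm 2.0
```

```bash
python3 -m handwheel '[[-0.001,0.003,0,0],[0,0,0,0],[0,0,0,0],[0,0,0,0],[0,0,0,0],[0,0,0,0],[0,0,0,0]]' -1 25
python3 -m handwheel '[[0,0,-0.01,0],[0,0,-0.03,0],[0,0,-0.05,0],[0,0,-0.06,0],[0,0,-0.06,0],[0,0,-0.06,0],[0,0,-0.06,0],[0,0,-0.06,0],[0,0,-0.03,0],[0,0,0,0]]'
python3 -c "
from h import *
go(.597,.313,.152);snap('wrist','w21.png')"
```

```text
time_s: 43.75
position: [0.4393, 0.3635, 0.0182]
ee_rot: [0.038, 0.999, 0.0, 0.0]
ft_force: [-0.4, -0.2, 1.7]
opening: 0.283
time_s: 44.75
position: [0.44, 0.3645, 0.2307]
ee_rot: [0.038, 0.999, 0.001, 0.002]
ft_force: [-0.5, 0.9, -1.4]
opening: 0.279
t 44.8 pos [0.44   0.3645 0.2307] psi 175.63 tilt 0.27 F [-0.5  0.9 -1.4] M [ 0.09 -0.18 -0.  ] open 0.024 q [-0.04  0.22 -0.8   1.62  0.17  1.36  0.63]
shift rows total [-0.3204 -0.0791  0.1584] dist mm 183.0
```

View pics/w21.png

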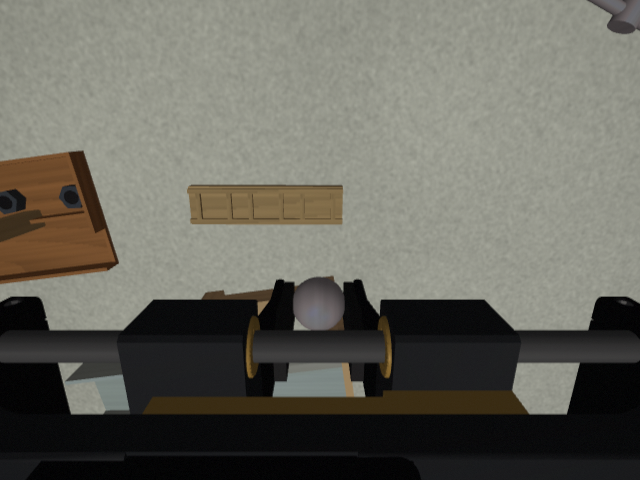

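```bash
python3 -m handwheel '[[-0.03,-0.01,0,0],[-0.05,-0.013,0,0],[-0.06,-0.014,0,0],[-0.06,-0.014,0,0],[-0.06,-0.014,0,0],[-0.06,-0.014,0,0],[0,0,0.03,0],[0,0,0.05,0],[0,0,0.05,0],[0,0,0.02,0],[0,0,0,0]]'
python3 -m handwheel '[[0,0,0,0],[0,0,0,0],[0,0,0,0],[0,0,-0.03,0],[0,0,-0.06,0],[0,0,-0.06,0],[0,0,-0.03,0],[0,0,0,0],[0,0,0,0]]' -0.08
python3 -c "
from h import *
st();snap('wrist','w22.png');snap('top','t22.png')
im=cv2.imread('pics/t22.png');cv2.imwrite('pics/t22c.png',cv2.resize(im[150:300,270:470],(800,600),interpolation=cv2.INTER_CUBIC))
im=cv2.imread('pics/w22.png');cv2.imwrite('pics/w22c.png',im[100:320,60:460])"
```

```text
time_s: 45.9
position: [0.5944, 0.3104, 0.1496]
ee_rot: [0.038, 0.999, -0.001, -0.002]
ft_force: [-0.3, -0.1, -0.2]
opening: 0.282
time_s: 46.8
position: [0.5955, 0.3117, 0.2427]
ee_rot: [0.038, 0.999, -0.0, -0.0]
ft_force: [0.6, -0.6, -0.8]
opening: 0.46
t 46.8 pos [0.5955 0.3117 0.2427] psi 175.63 tilt 0.03 F [ 0.6 -0.6 -0.8] M [ 0.13 -0.09 -0.04] open 0.040 q [-0.02  0.45 -0.71  1.34  0.29  1.46  0.78]
```

View pics/w22c.png

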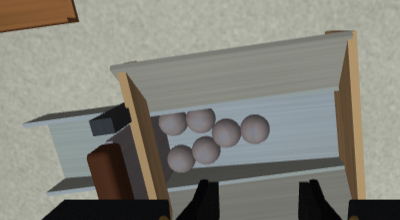

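View pics/t22c.png

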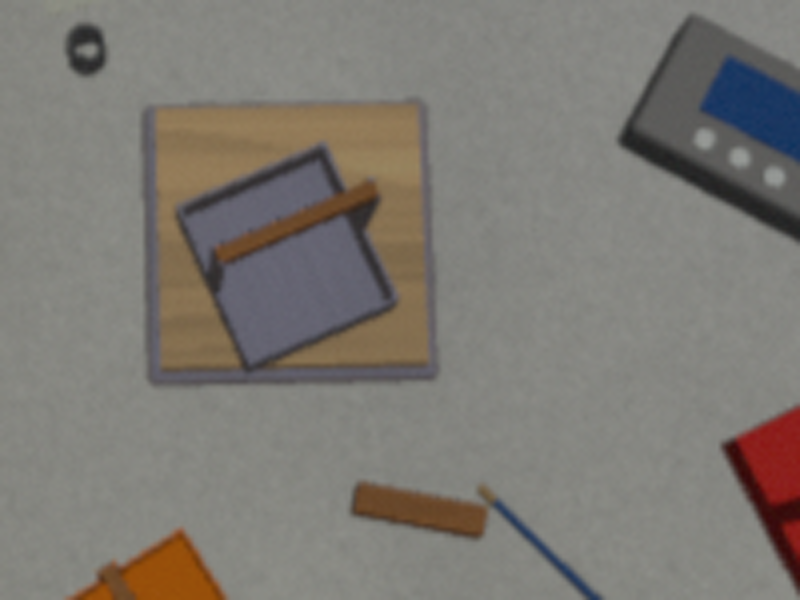

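```bash
python3 -m handwheel '[[0,0,-0.02,0.065],[0,0,0,0.065],[0,0,0,0.065],[0,0,0,0.065],[0,0,0,0.065],[0,0,0,0.065],[0,0,0,0.065],[0,0,0,0.066],[0,0,0,0]]' -0.3
python3 -m handwheel '[[-0.04,-0.017,0,0],[-0.0714,-0.0305,0,0],[-0.0714,-0.0305,0,0],[-0.0714,-0.0305,0,0],[-0.0714,-0.0305,0,0],[-0.0714,-0.0305,0,0],[-0.0714,-0.0305,0,0],[-0.0714,-0.0305,0,0],[-0.0714,-0.0305,0,0],[-0.0714,-0.0305,0,0],[-0.0714,-0.0305,0,0],[-0.0714,-0.0305,0,0],[-0.0714,-0.0305,0,0],[-0.0714,-0.0305,0,0],[-0.0714,-0.0305,0,0],[0,0,0,0],[0,0,0,0],[0,0,0,0]]'
python3 -c "
from h import *
go(.596,-.2537,.178,113.1);snap('wrist','w23.png')"
```

```text
time_s: 47.8
position: [0.5952, 0.3113, 0.2513]
ee_rot: [0.551, 0.834, -0.001, -0.001]
ft_force: [-0.4, 0.5, 0.3]
opening: 0.35
time_s: 49.6
position: [0.5956, -0.2518, 0.2523]
ee_rot: [0.55, 0.835, 0.0, -0.001]
ft_force: [-0.7, 1.2, -0.1]
opening: 0.353
t 49.6 pos [ 0.5956 -0.2518  0.2523] psi 113.30 tilt 0.10 F [-0.7  1.2 -0.1] M [ 0.07 -0.12  0.03] open 0.031 q [ 0.56  0.31 -0.26  1.41  0.08  1.43  0.71]
shift rows total [-0.0041 -0.0007  0.1486] dist mm 74.0
turn total 0.0016
shift if after turn [-0.0039 -0.0007  0.1486]
```

View pics/w23.png

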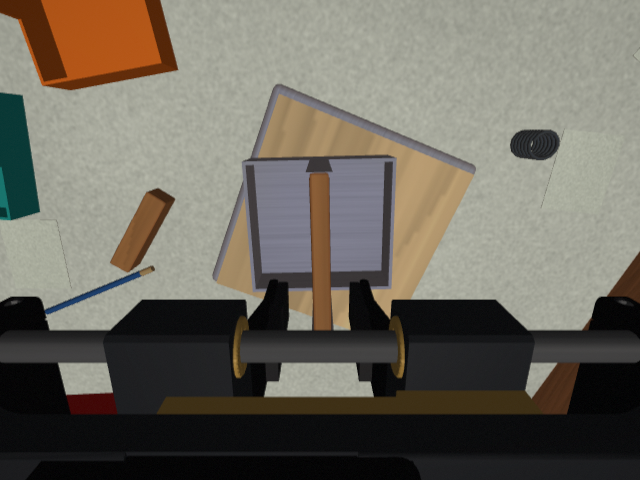

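```bash
python3 -c "
from h import *
d=load('w23.png'); e=ray(d,319.5,172,.205); print(e)
c=[ray(d,*p,.11) for p in [(245,160),(395,157)]]; print(c)
u=np.array([np.cos(np.radians(113.2)),np.sin(np.radians(113.2))]); print(e[:2]-u*.0585)"
python3 -m handwheel '[[-0.003,0,0.03,0],[0,0,0.05,0],[0,0,0.04,0],[0,0,0.03,0],[0,0,0,0],[0,0,0,0]]'
python3 -m handwheel '[[0,0,0,0],[0,0,0,0],[0,0,0,0],[0,0,0,0],[0,0,0,0],[0,0,0,0]]' -1 30
```

```text
[ 0.5731341  -0.19776542  0.205     ]
[array([ 0.51611598, -0.22289259,  0.11      ]), array([ 0.63061435, -0.17087886,  0.11      ])]
[ 0.5961797  -0.25153484]
time_s: 50.25
position: [0.5962, -0.2544, 0.1781]
ee_rot: [0.551, 0.835, 0.0, -0.0]
ft_force: [0.5, -0.6, 0.5]
opening: 0.355
time_s: 50.85
position: [0.5966, -0.2548, 0.1786]
ee_rot: [0.551, 0.834, 0.0, 0.001]
ft_force: [0.9, 1.2, 1.6]
opening: 0.137
```

```bash
python3 -m handwheel '[[0,0,-0.02,0],[0,0,-0.04,0],[0,0,-0.04,0],[0,0,-0.02,-0.064],[0,0,0,-0.064],[0,0,0,-0.064],[0,0,0,-0.064],[0,0,0,-0.064],[0,0,0,-0.064],[0,0,0,-0.064],[0,0,0,-0.064],[0,0,0,-0.064],[0,0,0,0],[0,0,0,0]]' -1 40
python3 -c "
from h import *
go(.6098,-.01,.13,182.5);snap('scene','s24.png');d=snap('top','t24.png')"
```

```text
time_s: 52.25
position: [0.5955, -0.255, 0.2378]
ee_rot: [-0.018, 1.0, 0.0, -0.001]
ft_force: [0.2, -0.2, -3.1]
opening: 0.131
t 52.2 pos [ 0.5955 -0.255   0.2378] psi -177.98 tilt 0.07 F [ 0.2 -0.2 -3.1] M [ 0.13 -0.13 -0.03] open 0.011 q [ 0.68  0.34 -0.41  1.42  0.14  1.41  1.87]
shift rows total [-0.046   0.4887  0.2156] dist mm 268.0
turn total -0.004
shift if after turn [-0.0499  0.4883  0.2155]
```

View pics/s24.png

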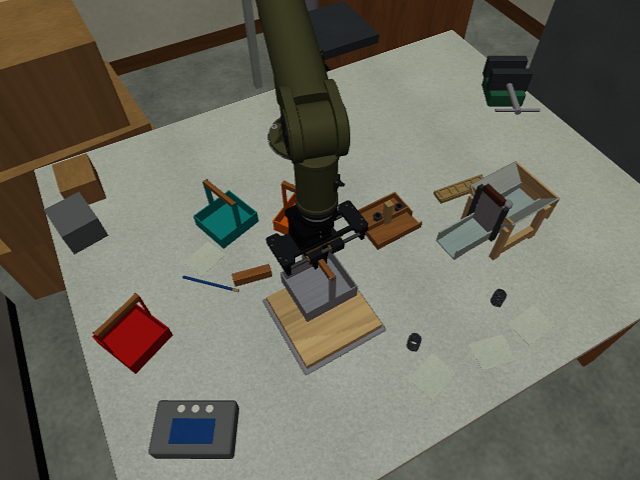

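View pics/t24.png

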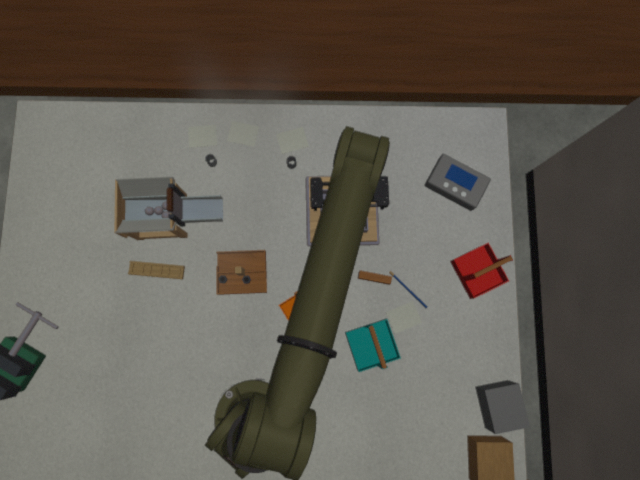

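```bash
python3 -m handwheel '[[-0.004,0.03,0,-0.004],[-0.005,0.052,0,0],[-0.005,0.052,0,0],[-0.005,0.052,0,0],[-0.005,0.052,0,0],[-0.005,0.052,0,0],[-0.005,0.052,0,0],[-0.005,0.052,0,0],[-0.005,0.052,0,0],[-0.004,0.042,0,0],[0,0,0.04,0],[0,0,0.06,0],[0,0,0.06,0],[0,0,0.05,0],[0,0,0.03,0],[0,0,0,0],[0,0,0,0],[0,0,0,0]]'
python3 -c "
from h import *
go(.6096,.0462,.116,182.5);snap('wrist','w25.png')"
```

```text
time_s: 54.15
position: [0.6099, -0.0097, 0.1199]
ee_rot: [-0.024, 1.0, -0.0, 0.002]
ft_force: [0.3, -0.6, -1.9]
opening: 0.136
t 54.1 pos [ 0.6099 -0.0097  0.1199] psi -177.30 tilt 0.18 F [ 0.3 -0.6 -1.9] M [ 0.07 -0.11 -0.  ] open 0.012 q [ 0.41  0.35 -0.53  1.67  0.19  1.17  1.45]
shift rows total [-0.0047  0.1116  0.0078] dist mm 56.0
turn total 0.0017
shift if after turn [-0.0043  0.1116  0.0078]
```

View pics/w25.png

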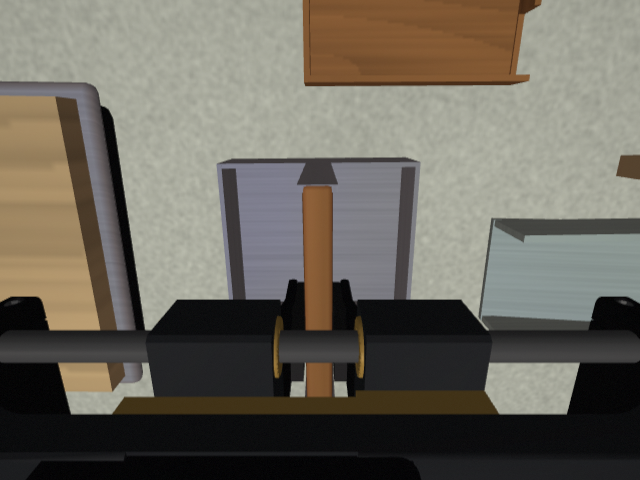

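```bash
python3 -c "
from h import *
d=load('w25.png'); print(ray(d,491,219,.097), ray(d,482,320,.062),ray(d,497,238,.062))"
python3 -m handwheel '[[-0.004,0.012,0.008,0],[0,0.02,0,0],[0,0.02,0,0],[0,0.02,0,0],[0,0.02,0,0],[0,0.015,0,0],[0,0.005,0,0],[0,0,0,0],[0,0,0,0]]'
python3 -c "
from h import *
go(.6096,.0462,.110,182.5);snap('scene','s26.png')
im=cv2.imread('pics/s26.png');cv2.imwrite('pics/s26c.png',cv2.resize(im[140:320,340:580],(800,600)))"
```

```text
[0.56965094 0.0813311  0.097     ] [0.64969948 0.10682243 0.062     ] [0.58988958 0.10548873 0.062     ]
time_s: 55.1
position: [0.6081, 0.0454, 0.114]
ee_rot: [-0.023, 1.0, -0.0, -0.0]
ft_force: [0.6, 0.2, -3.3]
opening: 0.13
t 55.1 pos [0.6081 0.0454 0.114 ] psi -177.33 tilt 0.03 F [ 0.6  0.2 -3.3] M [ 0.11 -0.15 -0.02] open 0.011 q [ 0.33  0.36 -0.55  1.67  0.2   1.17  1.35]
shift rows total [-0.0032  0.0014  0.0079] dist mm 4.0
turn total 0.0014
shift if after turn [-0.0032  0.0014  0.0079]
```

View pics/s26c.png

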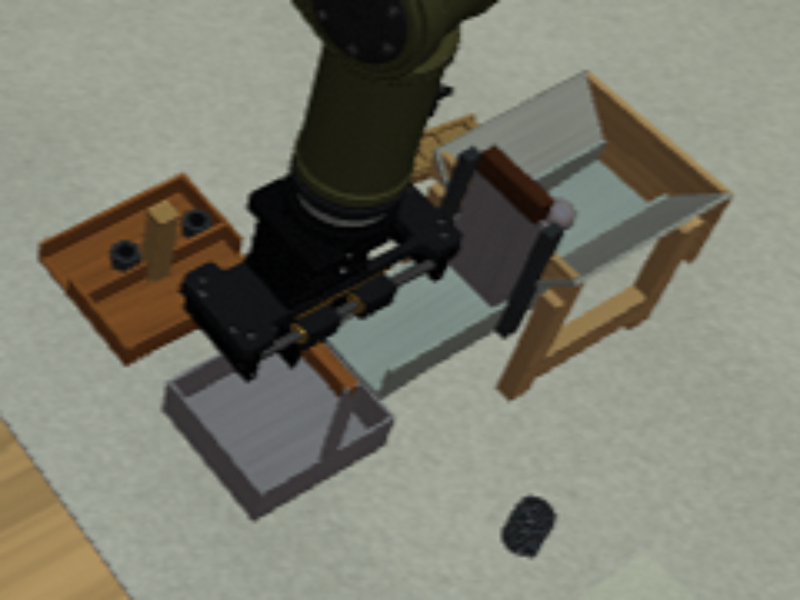

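```bash
python3 -m handwheel '[[-0.003,0.002,0.004,0.001],[0,0,0.004,0],[0,0,0.001,0],[0,0,0,0],[0,0,0,0]]'
python3 -m handwheel '[[0,0,0,0],[0,0,0,0],[0,0,0,0],[0,0,0,0]]' -0.4
python3 -m handwheel '[[0,0,-0.03,0],[0,0,-0.05,0],[0,0,-0.07,0],[0,0,-0.08,0],[0,0,-0.04,0],[0,0,0,0],[0,0,0,0]]'
python3 -c "
from h import *
st();snap('top','t27.png');snap('scene','s27.png')
im=cv2.imread('pics/s27.png');cv2.imwrite('pics/s27c.png',cv2.resize(im[140:320,340:580],(800,600)))
im=cv2.imread('pics/t27.png');cv2.imwrite('pics/t27c.png',cv2.resize(im[160:310,100:300],(800,600)))"
```

```text
time_s: 55.65
position: [0.6098, 0.0469, 0.1106]
ee_rot: [-0.022, 1.0, -0.0, 0.0]
ft_force: [-3.2, -1.2, 5.4]
opening: 0.129
time_s: 56.05
position: [0.6094, 0.0472, 0.1093]
ee_rot: [-0.023, 1.0, 0.0, -0.0]
ft_force: [0.0, -0.3, -0.3]
opening: 0.29
time_s: 56.75
position: [0.6096, 0.0472, 0.2452]
ee_rot: [-0.023, 1.0, -0.0, 0.001]
ft_force: [0.5, 0.5, -0.6]
opening: 0.301
t 56.8 pos [0.6096 0.0472 0.2452] psi -177.41 tilt 0.07 F [ 0.5  0.5 -0.6] M [ 0.07 -0.12 -0.03] open 0.026 q [ 0.35  0.27 -0.57  1.5   0.15  1.4   1.39]
```

View pics/s27c.png

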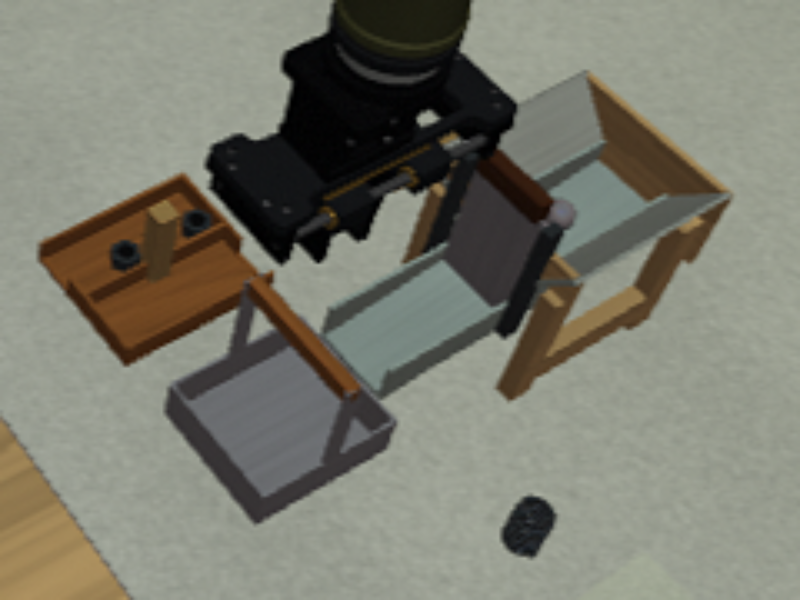

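View pics/t27c.png

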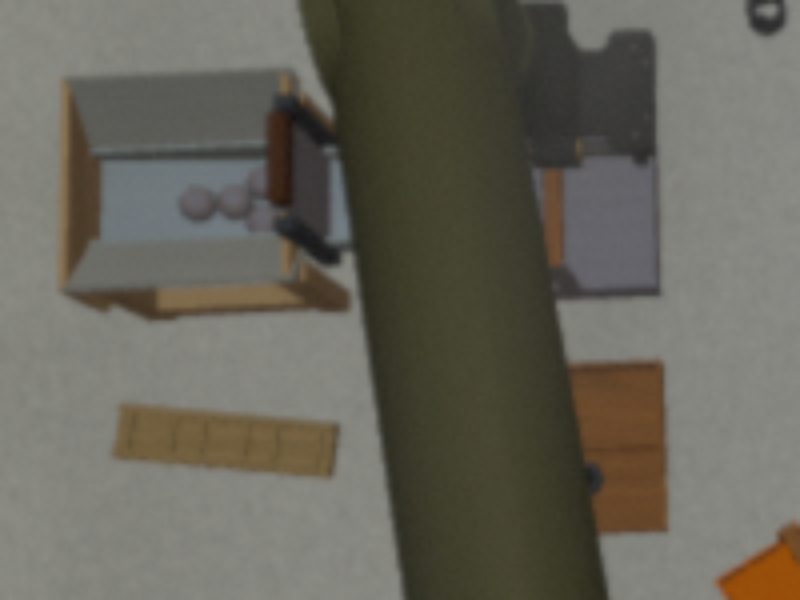

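```bash
python3 -m handwheel '[[0,0.03,0,0],[0.001,0.06,0,0],[0.001,0.06,0,0],[0.001,0.06,0,0],[0.001,0.06,0,0],[0.001,0.055,0,0],[0,0.016,0,0],[0,0,0,0],[0,0,0,0]]' -0.2
python3 -c "
from h import *
go(.6056,.2178,.183,182.6);d=snap('wrist','w28.png')"
```

```text
time_s: 57.75
position: [0.5995, 0.2159, 0.244]
ee_rot: [-0.022, 1.0, -0.001, -0.0]
ft_force: [0.8, -0.7, 0.5]
opening: 0.399
t 57.8 pos [0.5995 0.2159 0.244 ] psi -177.49 tilt 0.09 F [ 0.8 -0.7  0.5] M [ 0.13 -0.16  0.03] open 0.035 q [ 0.11  0.35 -0.64  1.43  0.21  1.43  1.08]
shift rows total [-0.0124  0.0035  0.1219] dist mm 61.0
turn total -0.0008
shift if after turn [-0.0123  0.0033  0.1219]
```

View pics/w28.png

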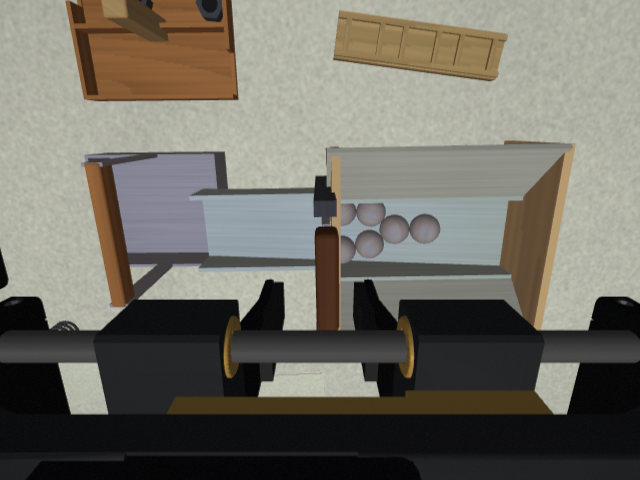

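```bash
python3 -m handwheel '[[-0.012,0.004,0,0],[0,0,0.03,0],[0,0,0.04,0],[0,0,0.03,0],[0,0,0.02,0],[0,0,0,0],[0,0,0,0]]'
python3 -c "
from h import *
go(.6056,.2178,.183,182.6)"
python3 -m handwheel '[[0,0,0,0],[0,0,0,0],[0,0,0,0],[0,0,0,0],[0,0,0,0],[0,0,0,0]]' -1 40
python3 -c "
from h import *
st();snap('scene','s29.png')
im=cv2.imread('pics/s29.png');cv2.imwrite('pics/s29c.png',cv2.resize(im[140:320,340:580],(800,600)))"
```

```text
time_s: 58.5
position: [0.6053, 0.2197, 0.1846]
ee_rot: [-0.023, 1.0, 0.0, 0.0]
ft_force: [0.5, 0.2, 0.2]
opening: 0.399
t 58.5 pos [0.6053 0.2197 0.1846] psi -177.42 tilt 0.01 F [0.5 0.2 0.2] M [ 0.12 -0.17 -0.02] open 0.035 q [ 0.1   0.39 -0.63  1.5   0.24  1.32  1.06]
shift rows total [-0.0005 -0.0037  0.0033] dist mm 2.0
turn total -0.0002
shift if after turn [-0.0005 -0.0037  0.0033]
time_s: 59.1
position: [0.6054, 0.2212, 0.1851]
ee_rot: [-0.023, 1.0, 0.001, 0.001]
ft_force: [0.8, 3.5, 0.5]
opening: 0.159
t 59.1 pos [0.6054 0.2212 0.1851] psi -177.33 tilt 0.13 F [0.8 3.5 0.5] M [ 1.01 -0.37  0.28] open 0.014 q [ 0.1   0.39 -0.63  1.5   0.24  1.32  1.06]
```

View pics/s29c.png

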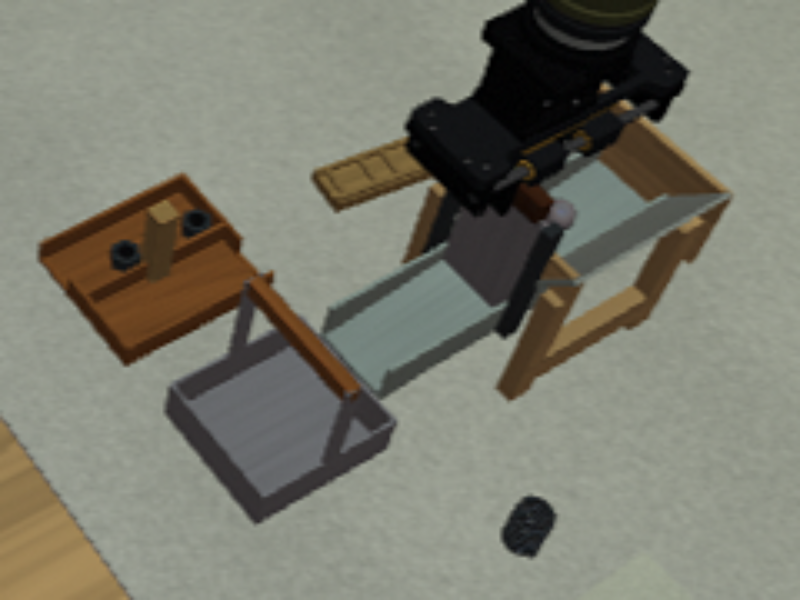

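```bash
python3 -m handwheel '[[0,0.002,-0.012,0],[0,0,-0.012,0],[0,0,-0.012,0],[0,0,-0.012,0],[0,0,-0.012,0],[0,0,-0.012,0],[0,0,-0.012,0],[0,0,-0.012,0],[0,0,-0.008,0],[0,0,0,0]]' -1 45
python3 -m handwheel '[[0,0,-0.006,0],[0,0,0,0]]'
python3 -m handwheel '[[0,0,-0.004,0],[0,0,0,0]]'
```

```text
time_s: 60.15
position: [0.6053, 0.2212, 0.2361]
ee_rot: [-0.023, 1.0, 0.0, 0.0]
ft_force: [2.3, 3.8, -1.9]
opening: 0.16
time_s: 60.35
position: [0.6053, 0.2211, 0.2389]
ee_rot: [-0.023, 1.0, 0.0, 0.0]
ft_force: [2.6, 3.8, -3.3]
opening: 0.16
time_s: 60.55
position: [0.6053, 0.2212, 0.2402]
ee_rot: [-0.023, 1.0, 0.0, -0.0]
ft_force: [4.2, 5.5, -5.1]
opening: 0.16
```

```bash
python3 -m handwheel '[[0,0,-0.004,0],[0,0,0,0],[0,0,0,0]]'
python3 -m handwheel '[[0,0,-0.006,0],[0,0,0,0],[0,0,0,0]]'
python3 -c "
from h import *
st();snap('wrist','w30.png');snap('scene','s30.png')
im=cv2.imread('pics/s30.png');cv2.imwrite('pics/s30c.png',cv2.resize(im[140:320,340:580],(800,600)))"
```

```text
time_s: 60.85
position: [0.6052, 0.2211, 0.2403]
ee_rot: [-0.023, 1.0, 0.0, -0.001]
ft_force: [6.1, 5.4, -12.7]
opening: 0.159
time_s: 61.15
position: [0.6052, 0.2211, 0.2404]
ee_rot: [-0.023, 1.0, 0.001, -0.002]
ft_force: [8.9, 8.5, -24.4]
opening: 0.157
t 61.1 pos [0.6052 0.2211 0.2404] psi -177.37 tilt 0.22 F [  8.9   8.5 -24.4] M [ 1.85 -2.47  0.33] open 0.014 q [ 0.1   0.37 -0.64  1.42  0.22  1.43  1.08]
```

View pics/s30c.png

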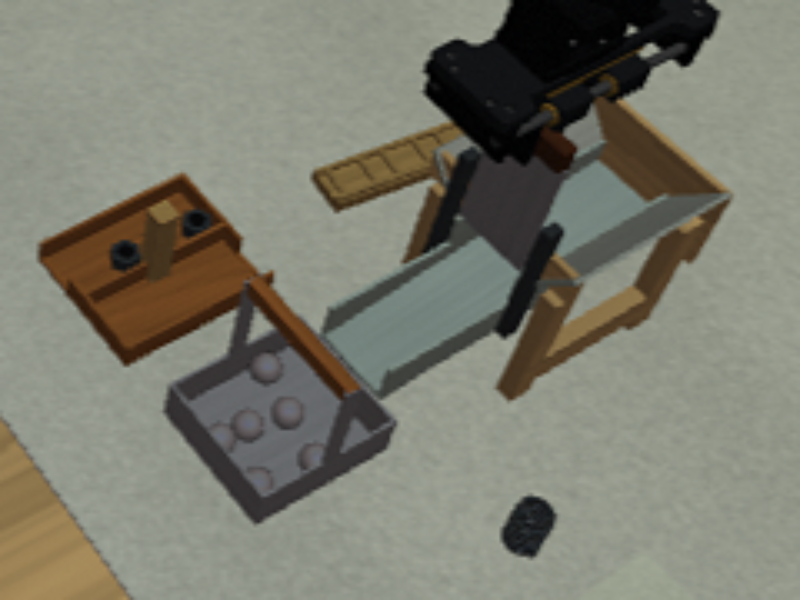

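View pics/w30.png

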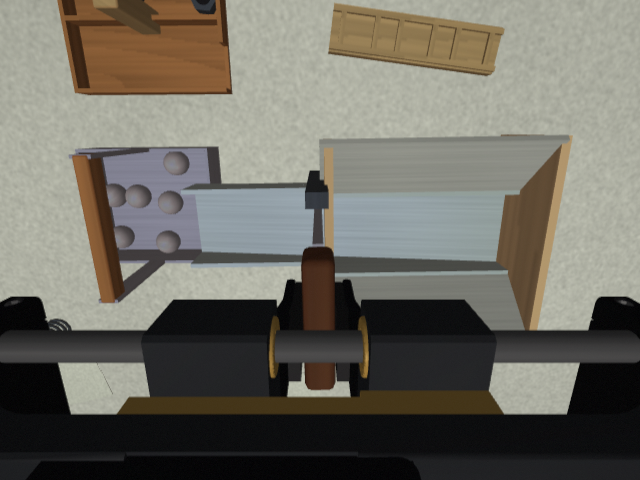

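```bash
python3 -m handwheel '[[0,0,0.012,0],[0,0,0.012,0],[0,0,0.012,0],[0,0,0.012,0],[0,0,0.012,0],[0,0,0.012,0],[0,0,0.012,0],[0,0,0.012,0],[0,0,0.012,0],[0,0,0.012,0],[0,0,0.004,0],[0,0,0,0]]'
python3 -m handwheel '[[0,0,0.006,0],[0,0,0,0],[0,0,0,0]]'
```

```text
time_s: 62.45
position: [0.6054, 0.2211, 0.1851]
ee_rot: [-0.023, 1.0, 0.0, 0.001]
ft_force: [1.3, 4.4, 5.2]
opening: 0.158
time_s: 62.75
position: [0.6055, 0.2211, 0.185]
ee_rot: [-0.023, 1.0, 0.0, 0.001]
ft_force: [-3.0, 2.6, 16.0]
opening: 0.154
```

Hard bottom reached. Release and rise.

```bash
python3 -m handwheel '[[0,0,0,0],[0,0,0,0],[0,0,0,0],[0,0,0,0]]' -0.2
python3 -m handwheel '[[0,0,-0.01,0],[0,0,-0.03,0],[0,0,-0.05,0],[0,0,-0.05,0],[0,0,0,0],[0,0,0,0]]'
python3 -c "
from h import *
go(.6094,.0472,.11,182.6);snap('wrist','w31.png')"
```

```text
time_s: 63.15
position: [0.6047, 0.2192, 0.1803]
ee_rot: [-0.022, 1.0, -0.001, -0.001]
ft_force: [-0.1, -0.1, -0.5]
opening: 0.373
time_s: 63.75
position: [0.6055, 0.2209, 0.2528]
ee_rot: [-0.023, 1.0, 0.0, 0.001]
ft_force: [-0.1, -0.2, -0.5]
opening: 0.4
t 63.8 pos [0.6055 0.2209 0.2528] psi -177.41 tilt 0.12 F [-0.1 -0.2 -0.5] M [ 0.1  -0.09 -0.02] open 0.035 q [ 0.1   0.36 -0.64  1.4   0.21  1.44  1.08]
shift rows total [ 0.0085 -0.3476  0.2855] dist mm 225.0
turn total -0.0001
shift if after turn [ 0.008  -0.3475  0.2856]
```

View pics/w31.png

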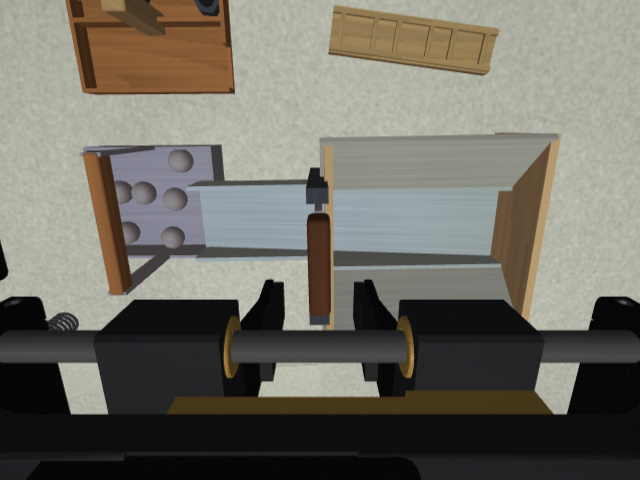

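Gate down, six balls in the tin. Back over the tin, then look again before grasping.

```bash
python3 -m handwheel '[[0,-0.03,0,0],[0.001,-0.055,0,0],[0.001,-0.055,0,0],[0.001,-0.055,0,0],[0.001,-0.055,0,0],[0.001,-0.055,0,0],[0,-0.042,0,0],[0,0,0,0],[0,0,0,0]]' -0.3
python3 -c "
from h import *
go(.6094,.0472,.11,182.6);snap('wrist','w32.png')"
```

```text
time_s: 64.7
position: [0.61, 0.0463, 0.2507]
ee_rot: [-0.022, 1.0, 0.0, -0.001]
ft_force: [-0.0, 0.8, -0.4]
opening: 0.347
t 64.7 pos [0.61   0.0463 0.2507] psi -177.52 tilt 0.09 F [-0.   0.8 -0.4] M [ 0.19 -0.12 -0.05] open 0.030 q [ 0.35  0.28 -0.57  1.49  0.15  1.42  1.38]
shift rows total [0.0006 0.0017 0.2815] dist mm 141.0
turn total -0.001
shift if after turn [0.001  0.0017 0.2815]
```

View pics/w32.png

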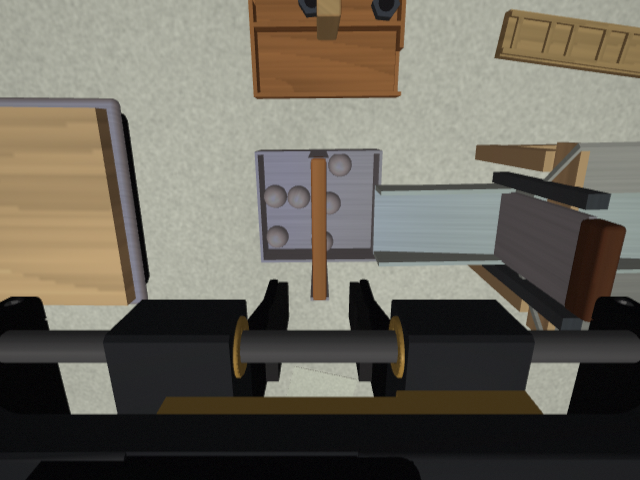

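```bash
python3 -m handwheel '[[0,0.002,0.04,0],[0,0,0.07,0],[0,0,0.07,0],[0,0,0.06,0],[0,0,0.03,0],[0,0,0.011,0],[0,0,0,0],[0,0,0,0],[0,0,0,0]]'
python3 -m handwheel '[[0,0,0,0],[0,0,0,0],[0,0,0,0],[0,0,0,0],[0,0,0,0],[0,0,0,0]]' -1 45
python3 -m handwheel '[[0,0,-0.008,0],[0,0,-0.006,0],[0,0,0,0],[0,0,0,0]]'
python3 -c "
from h import *
go(.610,-.02,.118)"
```

```text
time_s: 65.65
position: [0.6115, 0.0485, 0.1128]
ee_rot: [-0.023, 1.0, -0.0, 0.001]
ft_force: [-0.0, -0.4, 0.8]
opening: 0.35
time_s: 66.25
position: [0.6106, 0.0474, 0.1114]
ee_rot: [-0.022, 1.0, -0.001, 0.0]
ft_force: [-0.6, -2.8, 3.5]
opening: 0.13
time_s: 66.65
position: [0.6098, 0.0485, 0.1173]
ee_rot: [-0.023, 1.0, 0.0, -0.001]
ft_force: [0.3, -0.3, -6.7]
opening: 0.132
t 66.7 pos [0.6098 0.0485 0.1173] psi -177.39 tilt 0.08 F [ 0.3 -0.3 -6.7] M [ 0.09 -0.13  0.  ] open 0.012 q [ 0.33  0.37 -0.56  1.66  0.21  1.17  1.34]
shift rows total [ 0.0059 -0.1369 -0.0015] dist mm 69.0
```

```bash
python3 -m handwheel '[[0.001,-0.01,0,0],[0.001,-0.02,0,0],[0.001,-0.02,0,0],[0.001,-0.02,0,0],[0.001,-0.02,0,0],[0.001,-0.02,0,0],[0,-0.02,0,0],[0,-0.01,0,0],[0,0,-0.02,0],[0,0,-0.04,0],[0,0,-0.05,0],[0,0,-0.05,0],[0,0,-0.04,0],[0,0,-0.02,0],[0,0,0,0],[0,0,0,0]]'
python3 -c "
from h import *
go(.6203,-.2603,.18,182)
snap('top','t33.png');snap('scene','s33.png')
im=cv2.imread('pics/s33.png');cv2.imwrite('pics/s33c.png',cv2.resize(im[160:385,240:540],(800,600)))"
```

```text
time_s: 68.25
position: [0.6101, -0.0215, 0.2273]
ee_rot: [-0.023, 1.0, 0.0, -0.001]
ft_force: [0.2, -0.9, -6.6]
opening: 0.135
t 68.2 pos [ 0.6101 -0.0215  0.2273] psi -177.39 tilt 0.07 F [ 0.2 -0.9 -6.6] M [ 0.18 -0.12 -0.01] open 0.012 q [ 0.44  0.28 -0.54  1.53  0.15  1.37  1.5 ]
shift rows total [ 0.0013 -0.478   0.0945] dist mm 244.0
turn total 0.0051
shift if after turn [-0.0038 -0.478   0.0946]
```

View pics/s33c.png

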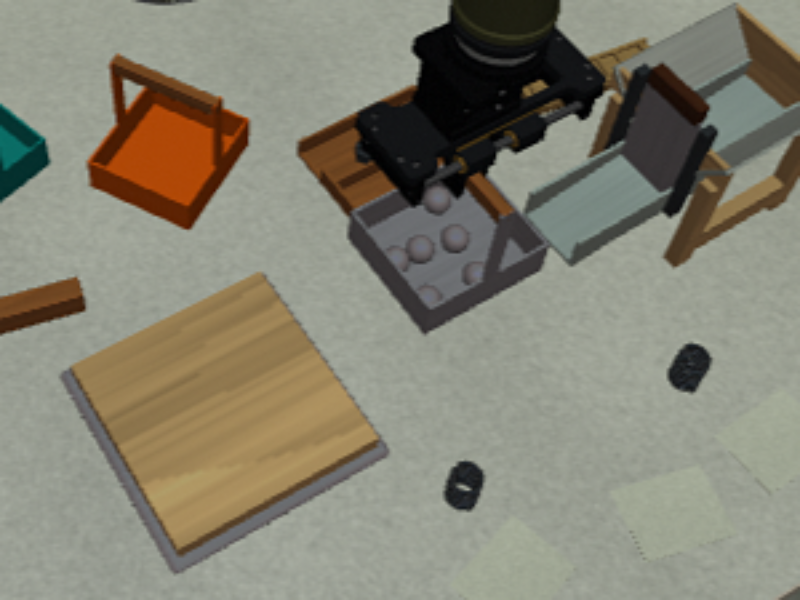

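```bash
python3 -c "
from h import *
d=load('s33.png'); P=[ray(d,240+u/2.6667,160+v/2.6667,.068) for u,v in [(70,371),(262,273),(382,440),(180,551)]]
print(np.round(P,4),np.mean(P,0))"
python3 -m handwheel '[[0,-0.02,0,0],[0,-0.034,0,0],[0,-0.034,0,0],[0,-0.034,0,0],[0,-0.034,0,0],[0,-0.034,0,0],[0,-0.034,0,0],[0,-0.034,0,0],[0,-0.034,0,0],[0,-0.034,0,0],[0,-0.034,0,0],[0,-0.034,0,0],[0,-0.034,0,0],[0,-0.034,0,0],[0,-0.03,0,0],[0,-0.02,0,0],[0,0,0,0],[0,0,0,0]]'
python3 -c "
from h import *
go(.6203,-.2603,.18,182)"
```

```text
[[ 0.5325 -0.3636  0.068 ]
 [ 0.5233 -0.1609  0.068 ]
 [ 0.7231 -0.1533  0.068 ]
 [ 0.7286 -0.3531  0.068 ]] [ 0.62686438 -0.25772726  0.068     ]
time_s: 70.15
position: [0.6222, -0.2769, 0.2279]
ee_rot: [-0.023, 1.0, 0.001, -0.0]
ft_force: [-0.2, 0.8, -6.6]
opening: 0.135
t 70.2 pos [ 0.6222 -0.2769  0.2279] psi -177.40 tilt 0.07 F [-0.2  0.8 -6.6] M [ 0.23 -0.11  0.  ] open 0.012 q [ 0.68  0.42 -0.42  1.34  0.17  1.42  1.89]
shift rows total [0.0023 0.0333 0.0959] dist mm 51.0
turn total 0.005
shift if after turn [0.0026 0.0334 0.0958]
```

```bash
python3 -m handwheel '[[-0.002,0.012,0,0.005],[0,0.012,0,0],[0,0.012,0.01,0],[0,0,0.02,0],[0,0,0.02,0],[0,0,0.02,0],[0,0,0.012,0],[0,0,0,0],[0,0,0,0]]'
python3 -m handwheel '[[0,0,0.004,0],[0,0,0.004,0],[0,0,0,0]]'
python3 -m handwheel '[[0,0,0.004,0],[0,0,0,0]]'
```

```text
time_s: 71.05
position: [0.6224, -0.2599, 0.1869]
ee_rot: [-0.017, 1.0, 0.0, -0.0]
ft_force: [0.4, -0.3, -6.8]
opening: 0.13
time_s: 71.35
position: [0.6223, -0.2596, 0.1829]
ee_rot: [-0.017, 1.0, -0.0, -0.0]
ft_force: [-0.1, -0.1, -7.6]
opening: 0.132
time_s: 71.55
position: [0.6223, -0.2595, 0.1808]
ee_rot: [-0.017, 1.0, 0.0, -0.0]
ft_force: [0.1, -0.8, -7.4]
opening: 0.136
```

```bash
python3 -m handwheel '[[0,0,0.003,0],[0,0,0,0]]'
python3 -m handwheel '[[0,0,0.003,0],[0,0,0,0]]'
```

```text
time_s: 71.75
position: [0.6225, -0.2595, 0.1795]
ee_rot: [-0.017, 1.0, -0.0, 0.0]
ft_force: [0.9, -0.3, -6.7]
opening: 0.135
time_s: 71.95
position: [0.6225, -0.2595, 0.1794]
ee_rot: [-0.017, 1.0, -0.0, 0.0]
ft_force: [-3.9, 1.1, 0.7]
opening: 0.134
```

```bash
python3 -m handwheel '[[0,0,0,0],[0,0,0,0],[0,0,0,0],[0,0,0,0],[0,0,0,0]]' -0.3
python3 -m handwheel '[[0,0,-0.01,0],[0,0,-0.03,0],[0,0,-0.06,0],[0,0,-0.06,0],[0,0,-0.06,0],[0.06,0,0,0],[0.08,0,0,0],[0.08,0,0,0],[0.04,0,0,0],[0,0,0,0],[0,0,0,0]]'
python3 -c "
from h import *
st();snap('top','t34.png');snap('scene','s34.png')
im=cv2.imread('pics/t34.png');cv2.imwrite('pics/t34c.png',cv2.resize(im[150:300,100:400],(800,400)))"
```

```text
time_s: 72.45
position: [0.6226, -0.2597, 0.1782]
ee_rot: [-0.017, 1.0, -0.0, 0.0]
ft_force: [-0.0, -1.3, -0.5]
opening: 0.341
time_s: 73.55
position: [0.4932, -0.2641, 0.2895]
ee_rot: [-0.017, 1.0, -0.001, 0.001]
ft_force: [1.8, 0.4, 0.2]
opening: 0.348
t 73.5 pos [ 0.4932 -0.2641  0.2895] psi -178.02 tilt 0.16 F [1.8 0.4 0.2] M [ 0.12 -0.14  0.01] open 0.030 q [ 0.82  0.12 -0.41  1.57  0.05  1.46  2.01]
```

View pics/t34.png

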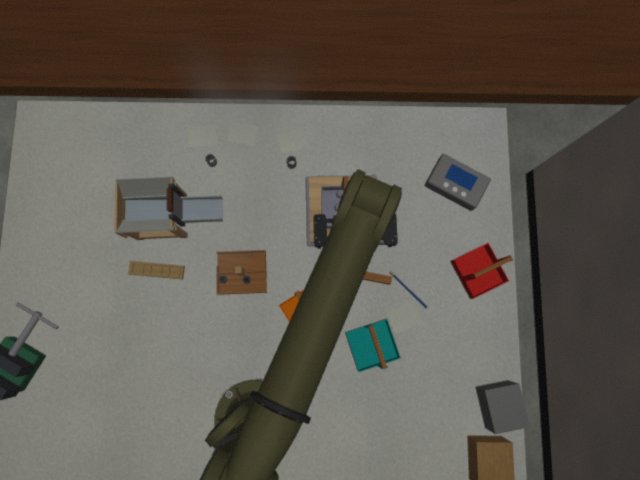

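View pics/s34.png

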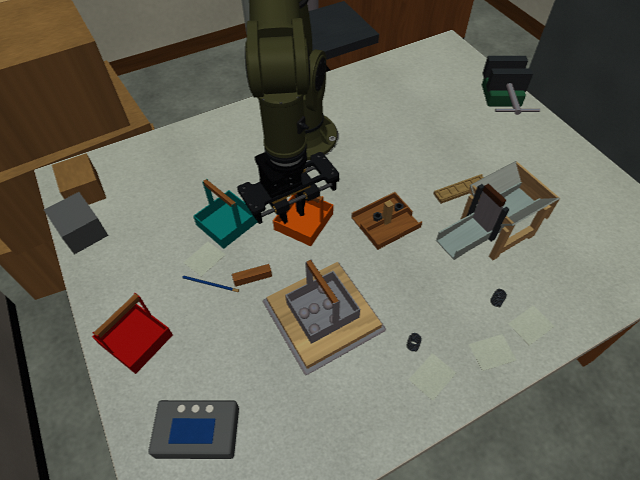

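```bash
python3 -m handwheel '[[0,-0.06,0,0],[0,-0.08,0,0],[0,-0.08,0,0],[0,-0.08,0,0],[0,-0.08,0,0],[0,-0.06,0,0],[0,0,0,0],[0,0,0,0]]'
python3 -c "
from h import *
st();snap('top','t35.png');snap('scene','s35.png')
im=cv2.imread('pics/t35.png');cv2.imwrite('pics/t35c.png',cv2.resize(im[150:300,270:470],(800,600),interpolation=cv2.INTER_CUBIC))
im=cv2.imread('pics/s35.png');cv2.imwrite('pics/s35c.png',cv2.resize(im[160:385,340:540+100],(800,600)))"
```

```text
time_s: 74.45
position: [0.5011, -0.4837, 0.2866]
ee_rot: [-0.018, 1.0, 0.001, -0.0]
ft_force: [0.1, 0.2, 1.0]
opening: 0.352
t 74.5 pos [ 0.5011 -0.4837  0.2866] psi -177.99 tilt 0.14 F [0.1 0.2 1. ] M [ 0.12 -0.18 -0.02] open 0.031 q [ 0.93  0.42 -0.3   1.2   0.12  1.53  2.26]
```

View pics/t35c.png

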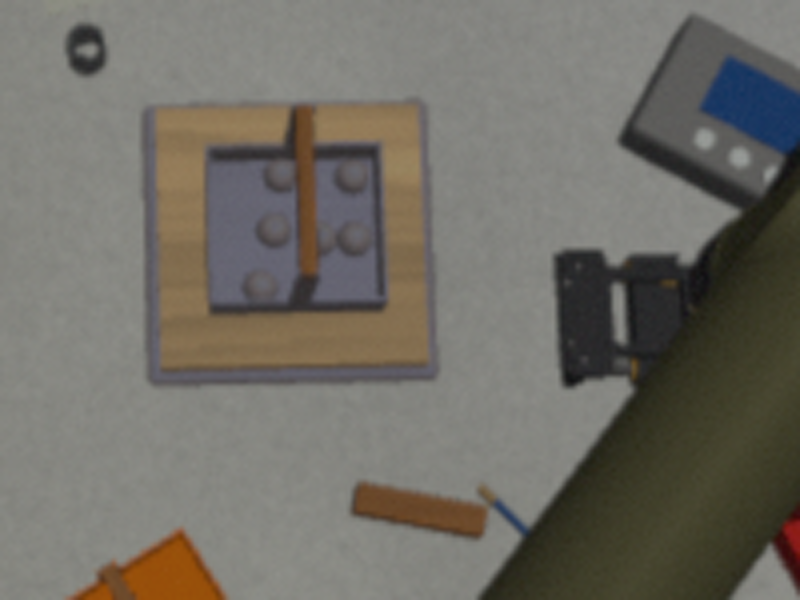

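View pics/s35c.png

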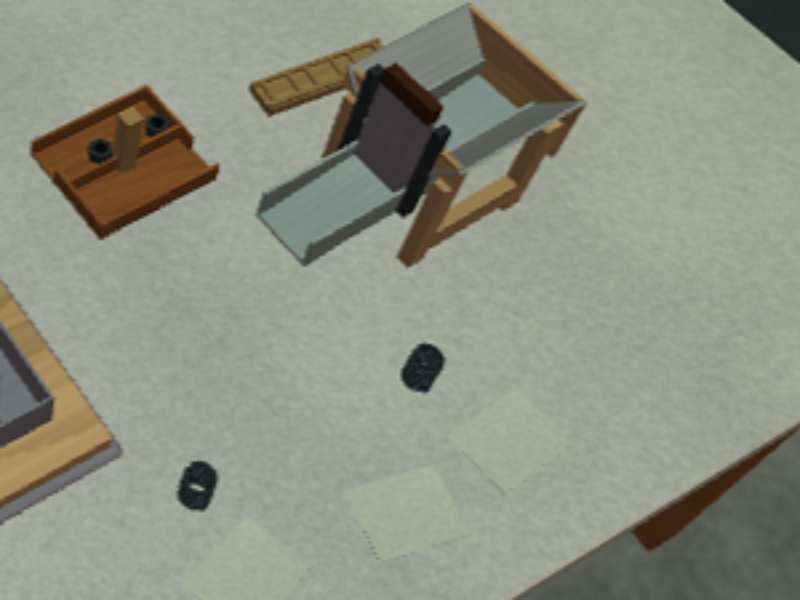

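```bash
python3 -c "
from h import *
d=load('t35.png'); P=lambda L,z: np.mean([ray(d,270+(u-1.5)/4,150+(v-1.5)/4,z) for u,v in L],0).round(4)
print(P([(207,147),(381,145),(385,307),(211,310)],.11),P([(156,106),(422,103),(432,362),(158,370)],.068))"
```

```text
[ 0.6158 -0.2602  0.11  ] [ 0.6204 -0.2603  0.068 ]
```

Tin is within about 5 mm of the scale's middle. Handing in.

```bash
python3 -c "
from plant import workorder
print(workorder.close_job())
from h import *
snap('top','t36.png'); im=cv2.imread('pics/t36.png');cv2.imwrite('pics/t36c.png',cv2.resize(im[150:300,100:400],(800,400)))"
```

```text
the job is handed in; nothing more can be done
None
the job is handed in; nothing more can be done
```

The job is done and was handed in at about 74.5 s. All six balls present (three from the tray, three from the rack) are in the tin, which stands upright on the scale.

- **Filling:** I tipped the tray over the hopper mouth by pressing its underside on the shut gate's handle. That let it pivot in the grip, because the tool itself cannot tilt. Both nuts stayed in their bay, and the tray went back flat on the bench, close to its old place but turned. I then added the rack balls one by one.
- **Gate and tin:** With the tin under the chute, I drew the gate up about 55 mm to its end stop, where the force rose to about 24 N. All six balls ran into the tin, and I pushed the gate back down to its hard bottom at about 16 N.

**Last checks:**
- The last top view shows all six balls in the tin. The tin's measured centre is about 5 mm from the scale's centre.
- My two estimates of the scale's centre, from the two cameras, differed by about 7 mm. I placed the tin close to their average.
- The last pictures show the gate down, the hopper and chute empty, the tray flat with both nuts, and the springs and offcut where they were.
- I never saw the tin knocked aside.
- A picture I tried to take after handing in was refused, so nothing is checked after that point.

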